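# Set up the scratch tester: carrier, load discs, crank just past dead centre

## Task

Set the scratch tester up for its next run. First slide the specimen carrier, leading end first, into the channel under the carriage until it is fully home on the end stop, then thread every steel load disc lying on the bench onto the load post, the largest lowest and each smaller one above, all fully home. Last, turn the flywheel counter-clockwise (seen from above) by its crank handle against the return spring until the resistance has peaked and died away at dead centre, with the handle in line with the load post, and leave it standing just past that point, about ten degrees; do not knock the thickness gauge.

Things in the scene. Friction and masses are not known exactly. Their poses are not given: they have to be found in the camera images.
- tester: bench scratch tester, fixed grey casting, base 180 x 360 x 20 mm. Origin at bench level; x points across the base away from the robot, y along it (robot's left at yaw 0), z up. Base spans x -90 to 90, y -150 to 210. From the -y end: a bare ledge, the specimen channel with the carriage and load post above it, the flywheel, a motor. A rail column 80 mm high stands at x 52 to 72, y -90 to 40
- channel_mouth (a point): middle of the channel's mouth, on its floor (base top, 20 mm above the bench), at tester x 0, y -85; axes as the tester's. The channel runs from here 105 mm in +y to a solid end stop; 49.6 mm wide inside; walls 20 mm high; lips over both edges (underside 14 mm above the floor, 36 mm apart, so the tab passes between). Flared guides reach 23 mm out from the mouth; the ledge 65 mm, level with the floor
- carrier_tab (a point): grip tab of the specimen carrier, a loose aluminium bar 46 x 160 x 10 mm with a dark plaque on top. The tab stands on the bar near its tail: 12 wide (x), 30 long (y), 40 mm tall. This point: the tab's centre, 30 mm above the bar's underside; the bar runs from 142 mm ahead (+y, leading end) to 18 mm behind. z up. Fully home it is at tester x 0, y -122, z 50 mm. 0.25 kg; starts flat on the bench
- load_post (a point): foot of the load post, on top of the carriage's round load plate (72 mm in diameter, 95 mm above the bench). Post 12 mm thick, upright, round-tipped, 58 mm tall from here; discs thread onto it and rest on the plate. The carriage stands still until the cam under the flywheel pushes it, up to 15 mm along tester -y, against its return spring
- wheel_centre (a point): centre of the flywheel's top face, 91 mm above the bench, at tester x 0, y 120. The wheel lies flat, is 170 mm in diameter, turns endlessly; friction (0.36 N m) holds it where left. Its cam meets the carriage when the handle is within 60 degrees of tester -y: at the handle 5 N grows to 12 N about 30 degrees before dead centre, is 5 N at it, then the spring helps; let go over 17 degrees past, it runs on
- crank_handle (a point): middle of the black crank handle standing on the flywheel 70 mm from its axis: a cylinder 22 mm in diameter, 93 to 137 mm above the bench, free to spin on its pin. It starts 80 to 200 degrees short of dead centre; turned counter-clockwise from above it passes the robot's side (tester -x) to dead centre (wheel centre, handle and load post in line); past that it is on the +x side of that line
- flywheel (a joint): angle of the flywheel, rad, growing counter-clockwise seen from above; pi at dead centre (3 pi after one more turn)
- gauge: dial thickness gauge standing at the back of the bench, a bystander, 75 x 150 mm and 224 mm tall, 2.2 kg; origin under the middle of its base
- disc68_c (a point): plain steel load disc (washer-shaped weight), 68 mm in diameter, 10 mm thick, with a 17 mm hole through its middle, lying flat on the bench at the start; absent in some runs. This point is its centre, half-way up; z is its axis. about 0.27 kg.
- disc61_c (a point): plain steel load disc (washer-shaped weight), 61 mm in diameter, 10 mm thick, with a 17 mm hole through its middle, lying flat on the bench at the start; absent in some runs. This point is its centre, half-way up; z is its axis. about 0.21 kg.
- disc54_c (a point): plain steel load disc (washer-shaped weight), 54 mm in diameter, 10 mm thick, with a 17 mm hole through its middle, lying flat on the bench at the start; absent in some runs. This point is its centre, half-way up; z is its axis. about 0.16 kg.
- disc47_c (a point): plain steel load disc (washer-shaped weight), 47 mm in diameter, 10 mm thick, with a 17 mm hole through its middle, lying flat on the bench at the start; absent in some runs. This point is its centre, half-way up; z is its axis. about 0.12 kg.
- disc40_c (a point): plain steel load disc (washer-shaped weight), 40 mm in diameter, 10 mm thick, with a 17 mm hole through its middle, lying flat on the bench at the start; absent in some runs. This point is its centre, half-way up; z is its axis. about 0.08 kg.
Mind the look-alikes: they are no part of the job. Of the things shaped like the part that bears carrier_tab, the aluminium one is meant.

How it is judged:
On the way, in this order (a step that is already met when the one before it is completed fails the run):
1. the specimen carrier is in the channel, fully home on the end stop (y of carrier_tab in the frame of tester between -0.126 and -0.116 m and x of carrier_tab in the frame of tester between -0.005 and 0.005 m and z of carrier_tab in the frame of tester between 0.045 and 0.055 m and angle between the y axis of carrier_tab and the y axis of tester, either way round below 0.06 rad), for 0.2 s.
2. every load disc present is on the load post, largest lowest, fully home and still (horizontal distance between each of disc68_c, disc61_c, disc54_c, disc47_c, disc40_c and load_post below 0.005 m and z of disc68_c in the frame of load_post between 0.002 and 0.008 m and (angle between disc68_c's own z axis and vertical below 0.08 rad or angle between disc68_c's own z axis and vertical above 3.06 rad) and linear speed of each of disc68, disc61, disc54, disc47, disc40 below 0.05 m/s and z of disc61_c in the frame of load_post between 0.002 and 0.018 m and (angle between disc61_c's own z axis and vertical below 0.08 rad or angle between disc61_c's own z axis and vertical above 3.06 rad) and z of disc54_c in the frame of load_post between 0.002 and 0.028 m and (angle between disc54_c's own z axis and vertical below 0.08 rad or angle between disc54_c's own z axis and vertical above 3.06 rad) and z of disc47_c in the frame of load_post between 0.002 and 0.038 m and (angle between disc47_c's own z axis and vertical below 0.08 rad or angle between disc47_c's own z axis and vertical above 3.06 rad) and z of disc40_c in the frame of load_post between 0.002 and 0.048 m and (angle between disc40_c's own z axis and vertical below 0.08 rad or angle between disc40_c's own z axis and vertical above 3.06 rad) and ((angle between disc68_c's own z axis and vertical below 1.5 rad and z of disc61_c in the frame of disc68_c above 0.007 m) or (angle between disc68_c's own z axis and vertical above 1.5 rad and z of disc61_c in the frame of disc68_c below -0.007 m)) and ((angle between disc68_c's own z axis and vertical below 1.5 rad and z of disc54_c in the frame of disc68_c above 0.007 m) or (angle between disc68_c's own z axis and vertical above 1.5 rad and z of disc54_c in the frame of disc68_c below -0.007 m)) and ((angle between disc68_c's own z axis and vertical below 1.5 rad and z of disc47_c in the frame of disc68_c above 0.007 m) or (angle between disc68_c's own z axis and vertical above 1.5 rad and z of disc47_c in the frame of disc68_c below -0.007 m)) and ((angle between disc68_c's own z axis and vertical below 1.5 rad and z of disc40_c in the frame of disc68_c above 0.007 m) or (angle between disc68_c's own z axis and vertical above 1.5 rad and z of disc40_c in the frame of disc68_c below -0.007 m)) and ((angle between disc61_c's own z axis and vertical below 1.5 rad and z of disc54_c in the frame of disc61_c above 0.007 m) or (angle between disc61_c's own z axis and vertical above 1.5 rad and z of disc54_c in the frame of disc61_c below -0.007 m)) and ((angle between disc61_c's own z axis and vertical below 1.5 rad and z of disc47_c in the frame of disc61_c above 0.007 m) or (angle between disc61_c's own z axis and vertical above 1.5 rad and z of disc47_c in the frame of disc61_c below -0.007 m)) and ((angle between disc61_c's own z axis and vertical below 1.5 rad and z of disc40_c in the frame of disc61_c above 0.007 m) or (angle between disc61_c's own z axis and vertical above 1.5 rad and z of disc40_c in the frame of disc61_c below -0.007 m)) and ((angle between disc54_c's own z axis and vertical below 1.5 rad and z of disc47_c in the frame of disc54_c above 0.007 m) or (angle between disc54_c's own z axis and vertical above 1.5 rad and z of disc47_c in the frame of disc54_c below -0.007 m)) and ((angle between disc54_c's own z axis and vertical below 1.5 rad and z of disc40_c in the frame of disc54_c above 0.007 m) or (angle between disc54_c's own z axis and vertical above 1.5 rad and z of disc40_c in the frame of disc54_c below -0.007 m)) and ((angle between disc47_c's own z axis and vertical below 1.5 rad and z of disc40_c in the frame of disc47_c above 0.007 m) or (angle between disc47_c's own z axis and vertical above 1.5 rad and z of disc40_c in the frame of disc47_c below -0.007 m))), for 0.3 s.
3. the flywheel has been turned up against the spring's resistance, its handle 3 to 50 degrees short of dead centre (x of crank_handle in the frame of tester between -0.055 and -0.004 m and y of crank_handle in the frame of tester below 0.09 m), for 0.1 s.
At the end, for the whole second after the job is handed in: Carrier home on the end stop (4 mm lengthways, 5 mm sideways, 3.5 degrees); every disc present on the post (5 mm off its axis at most), flat, fully down, largest lowest; flywheel at rest, its handle 2 to 21 degrees past dead centre, counter-clockwise (all of step 1 and all of step 2 and x of crank_handle in the frame of tester between 0.002 and 0.025 m and y of crank_handle in the frame of tester below 0.07 m and velocity of joint flywheel between -0.05 and 0.05 rad/s); the robot touches nothing.
It fails at once if the thickness gauge was knocked more than 20 mm (distance of gauge from where it was at the start of the episode above 0.02 m).
Of disc68, disc61, disc54, disc47, disc40 only 3 to 5 are there at a start; the rules pass over those that are not, and their reading is None.
At some moment in a run one of disc68, disc61, disc54, disc47, disc40, carrier may be knocked a few centimetres aside while the robot is not near it.
Once in a run the grip may slacken for a moment while it holds something.
It also fails if it takes over 210 s, if anything falls off the work surface, if the arm or the gripper's body presses on something with over 40 N, if the wrist force passes 120 N, or if a joint passes its speed limit or range.

## Robot

A 7-joint arm with a two-finger parallel gripper is mounted at the origin on the work surface. World frame = base frame: x ahead of the robot, y to its left, z up, the work surface at z = 0. Lengths are in m, angles in rad, forces in N, time in s.
With the tool pointing down it reaches from about 0.425 to 1.025 m from the base axis. Payload 3.6 kg.
Tool frame: the origin (TCP) lies between the finger pads; the fingertips stand arm.tip_reach ahead of it and the grasp point (between the pads) lies 6 mm ahead of it (arm.tip_reach is the distance from the TCP to the fingertips, in m); z points along the fingers, y is the line along which they close (so a half turn about z gives the same grasp; the last joint's range is limited). The gripper opens to 85 mm and grips with 20 to 120 N. Pads are 22 mm wide; open, the fingers measure 114 mm over their backs; the gripper's body (76 mm by 85 mm) begins 54 mm behind the grasp point. The pads swing forward as they close: fully open they stand 13 mm farther back than shut.
Start: joints at [-1.194, 0.591, 0.048, 1.609, -0.033, 0.943, -0.034], TCP at [0.328, 0.646, 0.256] pointing down, gripper open.
Joint ranges: [-2.69, 2.69], [-0.47, 2.24], [-1.27, 1.36], [0.19, 2.51], [-1.53, 4.68], [0.08, 2.07], [-3.09, 3.09]. Speed limits (rad/s): [2.57, 2.57, 3.14, 3.14, 3.14, 3.14, 3.14].

## Interface

Orientations are given as a rotation vector (axis times angle).
In Python, from workcell import arm gives the robot as it stands.
- The arm moves only by the tool arm_command, never from a script. Its argument "plan" is one flat list of numbers, 7 for each row, row after row: the shift along the tool's x, y, z in cm, then the turn, a rotation vector about the tool's x, y, z in degrees, then the finger opening in cm, from 0 to 8.54. In form: [x, y, z, rx, ry, rz, gripper, x, y, z, rx, ry, rz, gripper, ...]. A call has 1 to 8 rows; each row is the pose to reach, as a shift and turn from the pose commanded when the call began, along the tool's axes at that moment; what a row does not reach only later rows make up. A row lasts 1/12 s, in which the tool goes at most 41.7 mm and 7.16 degrees, less where a joint would pass 70% of its speed; a pose out of reach is approached as far as the arm can. A call with a gripper value outside its range is refused whole. The fingers move at their own pace and stop on an object; "grip_force" is the grip in N (left out, the last holds). Time passes only in rows, so rows that repeat a pose let the fingers close. It gives the time, the measured TCP pose, the force, the opening and the grip force at its end, in the units of the state.
- arm.state(): the state, without advancing time (a new reading comes with each control period).
- arm.snapshot(name): name is "side" or "top" or "wrist"; returns the picture (420x560x3 uint8, red, green, blue); there is no depth.
- arm.camera_model(name): a dict with "intrinsics" (3x3 intrinsics, pixels), "world_to_cam" (4x4, takes a point from world to camera coordinates). Camera axes: x right, y down, z forward; pixel columns grow to the right and rows downward; lengths in m; the calibration is good to about 2 mm. A picture is of the moment at which its call begins: read the wrist's pose just before it. camera_model takes no time and is no camera call; for the wrist camera it gives the pose at the moment of the call.
- arm.close_job(): hands the job in; it is judged then, once.
The state is a dict: "t": time; "joints": joint angles; "qvel": joint speeds; "tau": joint torques, N m; "eef_pos": TCP position; "tool_rot": TCP orientation; "force": force on the tool from outside, world axes, zero at the start; "ft_torque": the same for the moment, N m; "gripper_width": finger opening in m; "grasp_force": force on a finger pad.
Only numpy, scipy, OpenCV 4.12 (cv2) and the standard library are available. Lean on these libraries where they do the work, as an engineer would, in place of code of your own. Each camera call takes 0.05 s, during which the arm holds its last target. There are 200 camera calls.

## Working session

There is one attempt and no reset: what is moved stays moved. The work goes in short steps, Python scripts to look and compute and a tool call to move; the robot and the scene stay as the last step left them, time stands still between calls to the robot, and variables do not carry over. Pictures are saved under pics/ and viewed, at most 14 in all, crops included, and the job is handed in when it is done.

Besides the shell and the picture viewer there is one more tool, called after "Call:" as name(argument=value, ...) on one line, values as JSON. arm_command: Moves the arm, as the interface text tells. Its arguments: {"type":"object","properties":{"plan":{"type":"array","items":{"type":"number"}},"grip_force":{"type":"number"}},"required":["plan"]}

```bash
mkdir -p pics; ls
python3 - <<'E'
from workcell import arm
import cv2,numpy as np
s=arm.state()
for k in s: print(k,s[k])
print(arm.tip_reach)
for n in("side","top"):
    im=arm.snapshot(n); cv2.imwrite(f"pics/{n}0.png",im[:,:,::-1]); c=arm.camera_model(n); print(n,np.round(c["intrinsics"],1).tolist(),np.round(c["world_to_cam"],3).tolist())
E
```

```text
pics
t 0.0
joints [-1.19452334  0.59207823  0.04832817  1.60983447 -0.03328307  0.94269649
 -0.03373879]
qvel [-0.00044045 -0.00140138  0.00097699 -0.00074451 -0.0003116  -0.00127471
 -0.00045959]
tau [ 7.27037332e-04 -5.48699141e+01  1.54661268e+00 -1.98121297e+01
  9.38684534e-03  8.78010993e-03  1.15368135e-05]
eef_pos [0.32785633 0.64576709 0.25516656]
tool_rot [-0.73102309 -3.05498042  0.00342611]
force [ 0.08960573 -0.29019431  0.12552568]
ft_torque [-0.00565542 -0.05102773  0.06173877]
grasp_force 0.0
gripper_width 0.08551121027132987
0.025
side [[429.0, 0.0, 276.3], [0.0, 429.0, 216.0], [0.0, 0.0, 1.0]] [[0.981, -0.193, 0.01, -0.49], [-0.095, -0.53, -0.842, 0.117], [0.168, 0.826, -0.539, 1.072], [0.0, 0.0, 0.0, 1.0]]
top [[463.3, 0.0, 274.9], [0.0, 463.3, 213.4], [0.0, 0.0, 1.0]] [[0.028, -0.999, 0.027, -0.043], [-0.989, -0.031, -0.146, 0.516], [0.147, -0.023, -0.989, 1.403], [0.0, 0.0, 0.0, 1.0]]
```

View pics/side0.png

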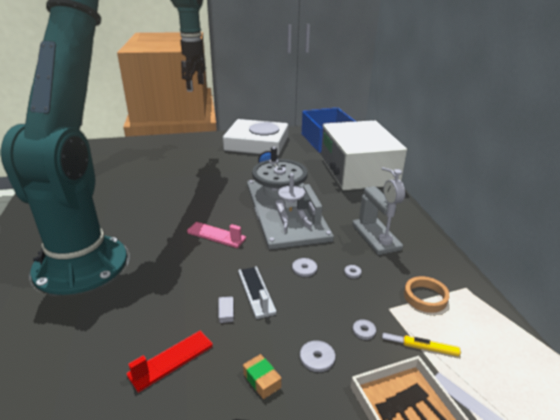

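View pics/top0.png

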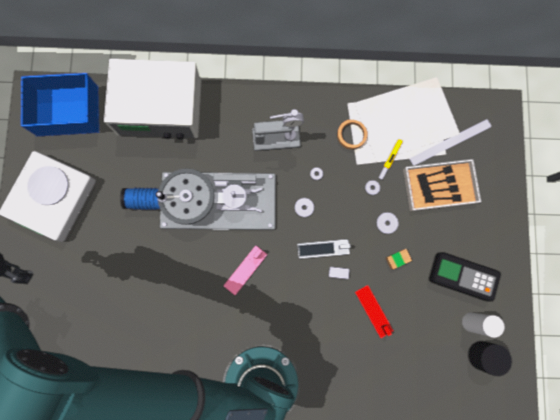

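The side view shows the tester (290,195), the aluminium carrier (257,290) and discs at (304,267), (353,271), (365,329) and (318,355). The top view shows the tester at (218,200), the carrier bar at (323,249) with its tab to the right, and four discs at (304,207), (316,173), (373,187) and (388,223). The pink and red bars are decoys.

```bash
cat > h.py <<'E'
from workcell import arm
import cv2,numpy as np
from scipy.spatial.transform import Rotation as R
def ray(c,u,v,z):
    K,T=np.array(c["intrinsics"]),np.array(c["world_to_cam"])
    d=T[:3,:3].T@np.linalg.solve(K,[u,v,1.]); o=-T[:3,:3].T@T[:3,3]
    return o+d*(z-o[2])/d[2]
def proj(c,p):
    K,T=np.array(c["intrinsics"]),np.array(c["world_to_cam"])
    q=K@(T[:3,:3]@np.asarray(p,float)+T[:3,3]); return q[:2]/q[2]
def snap(n,f=None):
    c=arm.camera_model(n); im=arm.snapshot(n)[:,:,::-1].copy()
    if f: cv2.imwrite("pics/"+f,im)
    return im,c
def rel(p,yaw=None):
    """shift in tool axes (cm) from measured TCP to p ; turn so tool y-axis heads along yaw (mod pi)"""
    s=arm.state(); M=R.from_rotvec(s["tool_rot"]).as_matrix()
    print("shift cm",np.round(M.T@(np.array(p)-s["eef_pos"])*100,2),"tool y hdg",round(np.degrees(np.arctan2(M[1,1],M[0,1])),1),"z",np.round(M[:,2],3))
    if yaw is not None:
        a=np.degrees(yaw)-np.degrees(np.arctan2(M[1,1],M[0,1])); a=(a+90)%180-90; print("rz",round(-a,1))
E
python3 - <<'E'
from h import *
im=cv2.imread("pics/top0.png");c=arm.camera_model("top")
g=cv2.resize(im[130:260,110:410],None,fx=2.6,fy=2.6,interpolation=cv2.INTER_CUBIC);cv2.imwrite("pics/crop.png",g)
for u,v in[(304,207),(316,173),(373,187),(388,223)]:
    print(ray(c,u,v,.01).round(3))
print("bar",ray(c,299,250,.01),ray(c,345,246.5,.05))
for u,v in[(160,173),(160,230),(275,230),(275,173)]: print("base",ray(c,u,v,.02).round(3))
print("wheel",ray(c,187,197,.091),"post",ray(c,234,197,.095))
print("gauge",ray(c,277,135,.0))
T=c["world_to_cam"];print(arm.camera_model("wrist"))
s=arm.state();print(R.from_rotvec(s["tool_rot"]).as_matrix().round(3))
E
```

```text
[ 0.545 -0.12   0.01 ]
[ 0.657 -0.157  0.01 ]
[ 0.617 -0.341  0.01 ]
[ 0.502 -0.389  0.01 ]
bar [ 0.40777193 -0.10667769  0.01      ] [ 0.41987946 -0.24459658  0.05      ]
base [0.638 0.34  0.02 ]
base [0.456 0.329 0.02 ]
base [ 0.467 -0.029  0.02 ]
base [ 0.65  -0.024  0.02 ]
wheel [0.55077522 0.23882051 0.091     ] post [0.55465864 0.09810062 0.095     ]
gauge [ 0.78281508 -0.02765923  0.        ]
{'intrinsics': array([[316.12249871,   0.        , 282.89487575],
       [  0.        , 316.12249871, 206.06434919],
       [  0.        ,   0.        ,   1.        ]]), 'world_to_cam': array([[ 0.45366875,  0.89116611, -0.00276052, -0.72493086],
       [ 0.85693397, -0.43538755,  0.27586564, -0.0359617 ],
       [ 0.24464022, -0.1275172 , -0.96119224,  0.38091451],
       [ 0.        ,  0.        ,  0.        ,  1.        ]])}
[[-0.892  0.453 -0.001]
 [ 0.453  0.892 -0.002]
 [-0.    -0.002 -1.   ]]
```

View pics/crop.png

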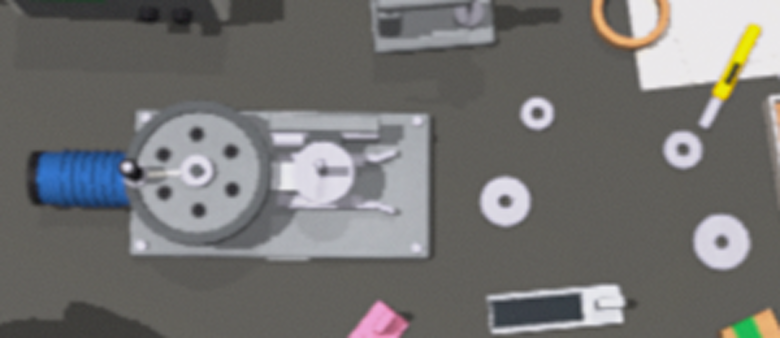

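The crop shows the flywheel at (197,170), the handle at (132,170) on the motor side (about 180° short of dead centre), the post at (322,170), the four discs, and the carrier with its tab at (610,303). Next is a closer look with the wrist camera.

Run:
```python
from h import *
s=arm.state();M=R.from_rotvec(s["tool_rot"]).as_matrix();T=np.array(arm.camera_model("wrist")["world_to_cam"])
o=-T[:3,:3].T@T[:3,3]; print("cam in tool",(M.T@(o-s["eef_pos"])).round(4)); print("cam z in tool",(M.T@T[2,:3]).round(3))
rel([.47,-.15,.30],0)
```

```text
cam in tool [ 0.0697  0.0015 -0.1188]
cam z in tool [-0.276 -0.001  0.961]
shift cm [-48.69 -64.54  -4.34] tool y hdg 63.1 z [-0.001 -0.002 -1.   ]
rz 63.1
```

Call:
arm_command(plan=[-48.7,-64.5,-4.3,0,0,63,8.5,-48.7,-64.5,-4.3,0,0,63,8.5,-48.7,-64.5,-4.3,0,0,63,8.5,-48.7,-64.5,-4.3,0,0,63,8.5,-48.7,-64.5,-4.3,0,0,63,8.5,-48.7,-64.5,-4.3,0,0,63,8.5,-48.7,-64.5,-4.3,0,0,63,8.5,-48.7,-64.5,-4.3,0,0,63,8.5])

```text
t: 0.77
eef_pos: [0.3865, 0.3166, 0.2739]
tool_rot: [-2.113, -2.324, 0.001]
force: [0.5, 0.4, 0.7]
gripper_width: 0.0852
grasp_force: 0.0
```

```bash
python3 -c "
from h import *
rel([.47,-.15,.30],0)"
```

```text
shift cm [-47.24   3.88  -2.6 ] tool y hdg 5.5 z [-0. -0. -1.]
rz 5.5
```

Run:
```python
from h import *
im,c=snap("wrist","w1.png")
np.save("w1.npy",np.array(c["world_to_cam"]))
for p in [(.553,.239,.091),(.555,.098,.095),(.46,-.03,.02)]: print(proj(c,p))
```

```text
[431.64339365 276.05741437]
[407.97779039 385.73904069]
[309.46717713 408.05514551]
```

View pics/w1.png

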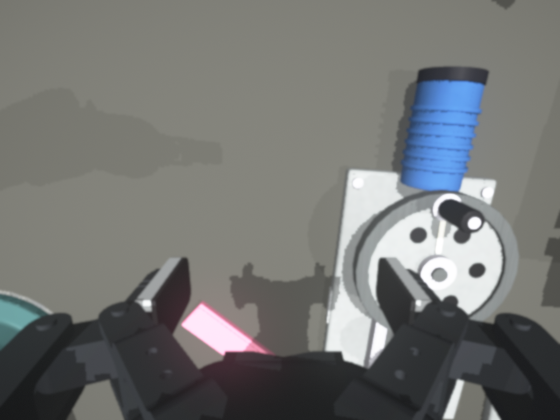

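Call:
arm_command(plan=[-47.2,3.9,-2.6,0,0,5.5,8.5,-47.2,3.9,-2.6,0,0,5.5,8.5,-47.2,3.9,-2.6,0,0,5.5,8.5,-47.2,3.9,-2.6,0,0,5.5,8.5,-47.2,3.9,-2.6,0,0,5.5,8.5,-47.2,3.9,-2.6,0,0,5.5,8.5,-47.2,3.9,-2.6,0,0,5.5,8.5,-47.2,3.9,-2.6,0,0,5.5,8.5])

```text
t: 1.48
eef_pos: [0.4473, -0.0102, 0.2924]
tool_rot: [-2.214, -2.228, -0.0]
force: [1.8, 0.9, -0.3]
gripper_width: 0.085
grasp_force: 0.0
```

Call:
arm_command(plan=[-13,0,0,0,0,0,8.5,-13,0,0,0,0,0,8.5,-13,0,0,0,0,0,8.5,-13,0,0,0,0,0,8.5,-13,0,0,0,0,0,8.5])

```text
t: 1.9
eef_pos: [0.4477, -0.1418, 0.2924]
tool_rot: [2.223, 2.219, -0.001]
force: [0.1, 0.8, 0.4]
gripper_width: 0.085
grasp_force: 0.0
```

Run:
```python
from h import *
print(arm.state()["eef_pos"],arm.state()["qvel"].__repr__())
im,c=snap("wrist","w2.png")
np.save("w2.npy",np.array(c["world_to_cam"]))
```

```text
[ 0.44769455 -0.14176706  0.29243549] array([-0.05966497, -0.00719707, -0.06449274,  0.01885764, -0.01758223,
        0.01199106, -0.02509912])
```

View pics/w2.png

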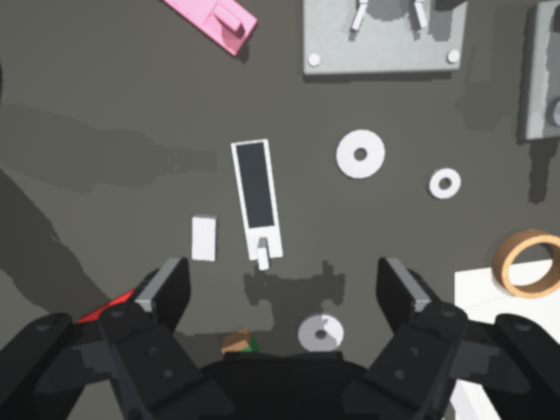

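w1 shows the wheel hub at (438,272) with the handle behind it, and the base +y corners at (348,170) and (496,181). w2 shows the carrier bar from (250,141) to (265,255) with its tab at (262,255), discs at (361,154), (445,183) and (321,333), and the base −y edge at y≈70.

Run:
```python
from h import *
c=arm.camera_model("wrist");c["world_to_cam"]=np.load("w2.npy");im=cv2.imread("pics/w2.png")
g=cv2.cvtColor(im,6);hsv=cv2.cvtColor(im,40)
m=((g>150)&(hsv[...,1]<50)).astype(np.uint8)
cs,_=cv2.findContours(m,0,1)
for k in cs:
    if cv2.contourArea(k)<150: continue
    x,y,w,h=cv2.boundingRect(k)
    P=np.array([ray(c,*q,.01) for q in k[:,0]])[:,:2]
    (a,b),r=cv2.minEnclosingCircle(P.astype(np.float32)); rect=cv2.minAreaRect((P*1000).astype(np.float32))
    print((x,y,w,h),"circ",round(a,4),round(b,4),"d",round(2*r,4),"rect",np.round(rect[0],1),np.round(rect[1],1),round(rect[2],1))
d=((g<60)).astype(np.uint8);d[:, :225]=0;d[:,290:]=0;d[:130]=0;d[245:]=0
cs,_=cv2.findContours(d,0,1);k=max(cs,key=cv2.contourArea);P=np.array([ray(c,*q,.01) for q in k[:,0]])[:,:2]
print("plaque",cv2.minAreaRect((P*1000).astype(np.float32)))
# base -y edge: bottom boundary, z=.02 top edge vs front face
for u in range(320,460,20): 
    col=g[40:100,u].astype(int); print(u,col[::2].tolist()) if u in(320,440) else None
def bolts(im,c,rois,z):
    for x0,y0,x1,y1 in rois:
        r=cv2.GaussianBlur(cv2.cvtColor(im,6),(3,3),0)[y0:y1,x0:x1].astype(float);w=np.clip(r-np.median(r)-10,0,None);yy,xx=np.mgrid[y0:y1,x0:x1]
        q=(w*xx).sum()/w.sum(),(w*yy).sum()/w.sum();print("bolt",np.round(q,1),ray(c,*q,z).round(4))
bolts(im,c,[(307,53,321,67),(447,49,461,63)],.022)
c["world_to_cam"]=np.load("w1.npy");im=cv2.imread("pics/w1.png")
bolts(im,c,[(351,176,365,190),(481,186,494,199)],.022)
print("hub",ray(c,439,275,.094))
print("tilt",np.round(ray(c,474,223,.137),4),"handle top")
```

```text
(450, 380, 51, 40) circ 0.7621 -0.5112 d 0.1146 rect [ 747.5 -520.2] [ 62.7 110.9] 31.9
(300, 314, 44, 36) circ 0.5056 -0.3843 d 0.0667 rect [ 505.2 -384.8] [64.7 61.1] 22.5
(454, 267, 106, 77) circ 0.7773 -0.3431 d 0.2117 rect [ 780.2 -333.3] [ 84.9 201.5] 73.4
(508, 259, 45, 27) circ 0.7948 -0.2804 d 0.0616 rect [ 795.1 -285. ] [59.9 36.4] 9.0
(192, 217, 24, 44) circ 0.3398 -0.2325 d 0.0685 rect [ 340.  -232.3] [63.4 31. ] 85.3
(429, 168, 32, 31) circ 0.6577 -0.1561 d 0.0415 rect [ 657.5 -156.2] [38.8 40.8] 48.6
(231, 139, 52, 131) circ 0.4155 -0.1884 d 0.1803 rect [ 416.2 -189.4] [ 47.7 178. ] 6.7
(336, 129, 49, 49) circ 0.546 -0.1181 d 0.062 rect [ 545.9 -117.6] [60.1 60.9] 89.8
(528, 2, 32, 136) circ 0.7511 -0.0248 d 0.1489 rect [753.2 -24.6] [ 20.5 148.1] 5.4
(304, 0, 162, 73) circ 0.5633 0.0174 d 0.1945 rect [563.6  14.7] [ 74.2 182.4] 89.8Traceback (most recent call last):
  File "<stdin>", line 13, in <module>
ValueError: max() iterable argument is empty
```

Run:
```python
from h import *
c=arm.camera_model("wrist");c["world_to_cam"]=np.load("w2.npy");im=cv2.imread("pics/w2.png")
g=cv2.cvtColor(im,6)
m=(g>150).astype(np.uint8);roi=np.zeros_like(m);roi[130:275,225:290]=1
k=max(cv2.findContours(m*roi,0,1)[0],key=cv2.contourArea)
P=np.array([ray(c,*q,.01) for q in k[:,0]])[:,:2]*1000
b=cv2.boxPoints(cv2.minAreaRect(P.astype(np.float32)));print("carrier box",b.round(1).tolist())
Q=P[(P[:,1]>-235)&(P[:,1]<-125)]
for nm,s in(("L",Q[:,0]<415),("R",Q[:,0]>415)):
    f=np.polyfit(Q[s,1],Q[s,0],1);print(nm,"x at y=-180:",np.polyval(f,-180).round(1),"slope deg",np.degrees(np.arctan(f[0])).round(2))
print("lead y",P[:,1].max(), "tab top pix -> z .05", ray(c,262,247,.05).round(4),ray(c,264,268,.05).round(4))
def bolts(im,c,rois,z):
    for x0,y0,x1,y1 in rois:
        r=cv2.cvtColor(im,6)[y0:y1,x0:x1].astype(float);w=np.clip(r-np.median(r)-10,0,None);yy,xx=np.mgrid[y0:y1,x0:x1]
        q=(w*xx).sum()/w.sum(),(w*yy).sum()/w.sum();print("bolt",np.round(q,1),ray(c,*q,z).round(4))
bolts(im,c,[(307,53,321,67),(447,49,461,63)],.022)
c["world_to_cam"]=np.load("w1.npy");im=cv2.imread("pics/w1.png")
bolts(im,c,[(351,176,365,190),(481,186,494,199)],.022)
print("hub",ray(c,439,275,.094),"handle top",np.round(ray(c,474,223,.137),4))
```

```text
carrier box [[382.1000061035156, -103.80000305175781], [402.8999938964844, -280.6000061035156], [450.20001220703125, -275.0], [429.5, -98.19999694824219]]
L x at y=-180: 391.8 slope deg -6.56
R x at y=-180: 436.5 slope deg -1.13
lead y -99.34141868813123 tab top pix -> z .05 [ 0.4224 -0.2273  0.05  ] [ 0.4243 -0.2559  0.05  ]
bolt [313.8  59. ] [ 0.4838 -0.0101  0.022 ]
bolt [453.6  55.5] [ 0.6411 -0.0069  0.022 ]
bolt [357.5 182.1] [0.4764 0.3193 0.022 ]
bolt [nan nan] [nan nan nan]
hub [0.5586903  0.24241397 0.094     ] handle top [0.5515 0.3146 0.137 ]<stdin>:15: RuntimeWarning: invalid value encountered in scalar divide
```

Call:
arm_command(plan=[-10,-2.5,18,0,0,-6.7,5,-10,-2.5,18,0,0,-6.7,5,-10,-2.5,18,0,0,-6.7,5,-10,-2.5,18,0,0,-6.7,5,-10,-2.5,18,0,0,-6.7,5,-10,-2.5,18,0,0,-6.7,5,-10,-2.5,18,0,0,-6.7,5,-10,-2.5,18,0,0,-6.7,5], grip_force=60)

```text
t: 2.62
eef_pos: [0.4245, -0.2366, 0.1126]
tool_rot: [-2.078, -2.354, -0.002]
force: [0.5, 0.4, 0.8]
gripper_width: 0.0501
grasp_force: 0.0
```

Run:
```python
from h import *
rel([.4226,-.242,.041],np.radians(6.7))
im,c=snap("wrist","w3.png")
for z in(.03,.05): print(proj(c,[.4226,-.242,z]))
```

```text
shift cm [-0.52 -0.26  7.16] tool y hdg 7.1 z [-0.     0.002 -1.   ]
rz 0.4
[277.76314964 232.13026764]
[277.25598851 243.58277137]
```

View pics/w3.png

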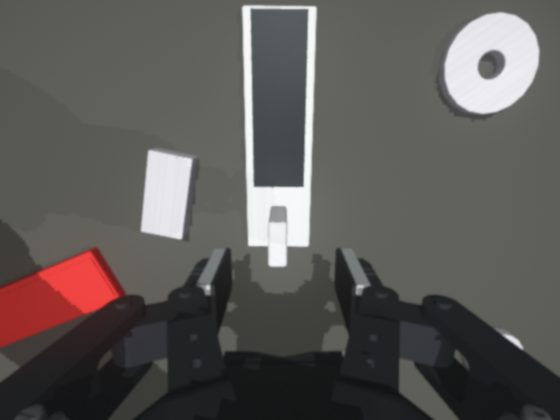

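The tab top is at (277,246) and aligned with the gripper, which agrees with the prediction, so I descend and grip.

Call:
arm_command(plan=[-0.5,-0.25,4,0,0,0.4,5,-0.5,-0.25,7.1,0,0,0.4,5,-0.5,-0.25,7.1,0,0,0.4,5,-0.5,-0.25,7.1,0,0,0.4,0,-0.5,-0.25,7.1,0,0,0.4,0,-0.5,-0.25,7.1,0,0,0.4,0,-0.5,-0.25,7.1,0,0,0.4,0,-0.5,-0.25,7.1,0,0,0.4,0], grip_force=60)

```text
t: 3.33
eef_pos: [0.4231, -0.2439, 0.0436]
tool_rot: [2.087, 2.344, 0.002]
force: [0.4, 0.3, 6.7]
gripper_width: 0.0112
grasp_force: 59.4
```

Call:
arm_command(plan=[0,0,0,0,0,0,0,0,0,0,0,0,0,0,0,0,-4.5,0,0,0,0,0,0,-4.5,0,0,0,0,0,0,-4.5,0,0,0,0])

```text
t: 3.75
eef_pos: [0.4235, -0.2445, 0.089]
tool_rot: [2.085, 2.341, 0.002]
force: [0.1, 0.7, -3.5]
gripper_width: 0.011
grasp_force: 59.7
```

Run:
```python
from h import *
o=np.array([.5596,.1265]);a=np.radians(1.2);y=np.array([-np.sin(a),np.cos(a)])
s=arm.state();print(s["eef_pos"],s["gripper_width"])
for t in(-.262,-.122):
    p=o+t*y;print(t,p);rel([*p,.0625],a)
```

```text
[ 0.42353857 -0.24454215  0.08899427] 0.011024215905380283
-0.262 [ 0.56508691 -0.13544254]
shift cm [ 9.21 15.31  2.69] tool y hdg 6.6 z [ 0.005 -0.003 -1.   ]
rz 5.4
-0.122 [0.56215498 0.00452676]
shift cm [23.15 16.63  2.64] tool y hdg 6.6 z [ 0.005 -0.003 -1.   ]
rz 5.4
```

Call:
arm_command(plan=[9.2,15.3,0,0,0,5.4,0,9.2,15.3,0,0,0,5.4,0,9.2,15.3,0,0,0,5.4,0,9.2,15.3,0,0,0,5.4,0,9.2,15.3,0,0,0,5.4,0,9.2,15.3,0,0,0,5.4,0,9.2,15.3,0,0,0,5.4,0,9.2,15.3,0,0,0,5.4,0])

```text
t: 4.42
eef_pos: [0.5615, -0.1356, 0.0862]
tool_rot: [-2.199, -2.243, 0.002]
force: [-0.5, -0.4, -2.9]
gripper_width: 0.0111
grasp_force: 59.6
```

Run:
```python
from h import *
rel([.5651,-.1354,.0641],np.radians(1.2));print(arm.state()["gripper_width"])
im,c=snap("wrist","w4.png")
o=np.array([.5596,.1265]);a=np.radians(1.2);y=np.array([-np.sin(a),np.cos(a)])
print(proj(c,[*(o-.085*y),.02]),proj(c,[*(o-.02*y),.095]))
np.save("w4.npy",c["world_to_cam"])
```

```text
shift cm [0.01 0.36 2.21] tool y hdg 1.1 z [-0.002 -0.    -1.   ]
rz -0.1
0.011138286776396207
[ 288.22491834 -119.56481625] [ 294.8388668  -847.67855991]
```

View pics/w4.png

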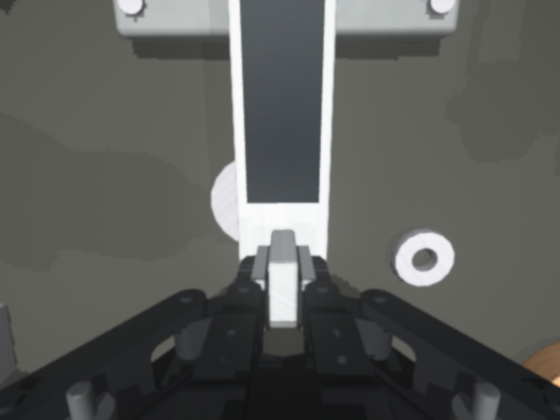

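The carrier is held straight. The bolts at (131,4) and (442,3) and the bar edges near (232,5) and (335,5) allow a lateral check.

Run:
```python
from h import *
c=arm.camera_model("wrist");c["world_to_cam"]=np.load("w4.npy")
im=cv2.imread("pics/w4.png")
A=ray(c,131,4,.022);B=ray(c,442,3,.022);print(A,B,(A+B)/2)
g=cv2.cvtColor(im,6).astype(int)
zu=.0862-.0436; print("under",zu)
for v in(45,150):
    r=g[v];e=np.abs(np.diff(r)); l=[i for i in range(180,400) if e[i]>35]; print(v,l)
    print(ray(c,l[0],v,zu+.01).round(4),ray(c,l[-1]+1,v,zu+.01).round(4))
```

```text
[ 0.48253318 -0.01149769  0.022     ] [ 0.64061142 -0.00820671  0.022     ] [ 0.5615723 -0.0098522  0.022    ]
under 0.0426
45 [228, 229, 230, 240, 241, 322, 323, 333, 334]
[ 0.5363 -0.0354  0.0526] [ 0.5831 -0.0345  0.0526]
150 [233, 234, 244, 245, 319, 320, 329, 330]
[ 0.5374 -0.0808  0.0526] [ 0.5841 -0.08    0.0526]
```

Call:
arm_command(plan=[0,0.3,0,0,0,0,0,0,0.3,2.1,0,0,0,0,0,0.3,2.1,0,0,0,0,3,0.3,2.1,0,0,0,0,6,0.3,2.1,0,0,0,0,8,0.3,2.1,0,0,0,0,10,0.3,2.1,0,0,0,0,10,0.3,2.1,0,0,0,0])

```text
t: 5.13
eef_pos: [0.5628, -0.0294, 0.065]
tool_rot: [-2.188, -2.246, -0.002]
force: [-0.6, 0.9, -3.2]
gripper_width: 0.0115
grasp_force: 59.7
```

Run:
```python
from h import *
s=arm.state();print(s["force"],s["ft_torque"],s["gripper_width"])
rel([.562,.0037,.0640],np.radians(1.2))
```

```text
[-0.55125989  0.94737328 -3.21198344] [-0.07831518  0.02038042 -0.01645448] 0.011528157073066817
shift cm [3.31 0.   0.12] tool y hdg 1.5 z [-0.004  0.005 -1.   ]
rz 0.3
```

Call:
arm_command(plan=[1.5,0,0,0,0,0.3,0,2.6,0,0,0,0,0.3,0,3.2,0,0.1,0,0,0.3,0,3.5,0,0.1,0,0,0.3,0,3.7,0,0.1,0,0,0.3,0,3.7,0,0.1,0,0,0.3,0])

```text
t: 5.63
eef_pos: [0.562, 0.0018, 0.064]
tool_rot: [-2.203, -2.237, 0.003]
force: [-3.8, -0.6, -3.5]
gripper_width: 0.0112
grasp_force: 59.7
```

Call:
arm_command(plan=[0.2,0,0,0,0,0,0,0.4,0,0,0,0,0,0,0.4,0,0,0,0,0,0,0.4,0,0,0,0,0,0])

```text
t: 5.97
eef_pos: [0.5621, 0.0029, 0.0642]
tool_rot: [2.205, 2.236, -0.005]
force: [-3.7, -5.1, -2.8]
gripper_width: 0.011
grasp_force: 59.9
```

Call:
arm_command(plan=[0.3,0,0,0,0,0,0,0.3,0,0,0,0,0,0,0.3,0,0,0,0,0,0])

```text
t: 6.22
eef_pos: [0.5621, 0.0031, 0.0645]
tool_rot: [2.205, 2.232, -0.008]
force: [-4.3, -10.2, -1.7]
gripper_width: 0.0112
grasp_force: 60.2
```

Run:
```python
from h import *
s=arm.state();print(s["force"],s["ft_torque"],s["eef_pos"],s["gripper_width"])
snap("wrist","w5.png")
```

```text
[ -4.34307862 -10.15335079  -1.65094973] [-2.0401303   1.18455613  0.34302987] [0.56207656 0.00305323 0.06453931] 0.011229412724048943
```

View pics/w5.png

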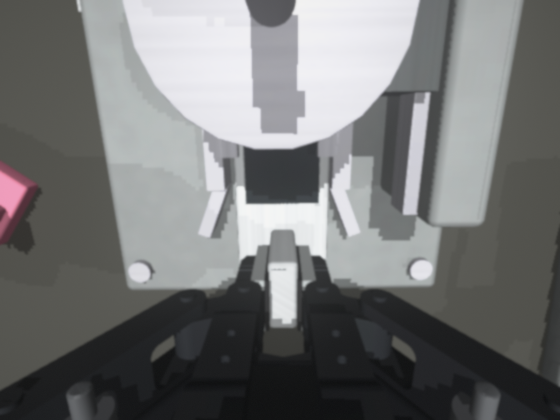

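The carrier is stopped firmly on the end stop, between the flared guides at (213,210) and (345,210). I release it, rise and go to the first disc.

Call:
arm_command(plan=[-0.5,0,0.1,0,0,0,0,-0.5,0,0.1,0,0,0,4,-0.5,0,0.1,0,0,0,4,-0.5,0,0.1,0,0,0,4,-0.5,0,0.1,0,0,0,4,-0.5,0,-4,0,0,0,4,-0.5,0,-8,0,0,0,6,-0.5,0,-9,0,0,0,8.5])

```text
t: 6.93
eef_pos: [0.567, 0.0038, 0.159]
tool_rot: [2.2, 2.234, 0.01]
force: [0.5, -1.4, 0.5]
gripper_width: 0.0633
grasp_force: 0.0
```

Run:
```python
from h import *
print(arm.state()["eef_pos"])
rel([.5055,-.30,.25],0)
```

```text
[0.56702894 0.00377479 0.15896197]
shift cm [-30.28  -6.53  -9.16] tool y hdg 0.9 z [ 0.009 -0.    -1.   ]
rz 0.9
```

Call:
arm_command(plan=[-33.3,-6.5,-6,0,0,0.9,8.5,-33.3,-6.5,-6,0,0,0.9,8.5,-33.3,-6.5,-6,0,0,0.9,8.5,-33.3,-6.5,-6,0,0,0.9,8.5,-33.3,-6.5,-6,0,0,0.9,8.5,-33.3,-6.5,-6,0,0,0.9,8.5,-33.3,-6.5,-6,0,0,0.9,8.5,-33.3,-6.5,-6,0,0,0.9,8.5])

```text
t: 7.6
eef_pos: [0.5056, -0.3207, 0.213]
tool_rot: [2.22, 2.221, 0.001]
force: [0.2, 0.2, 0.6]
gripper_width: 0.085
grasp_force: 0.0
```

Call:
arm_command(plan=[-2,0,0,0,0,0,8.5,-2,0,0,0,0,0,8.5])

```text
t: 7.77
eef_pos: [0.5045, -0.3466, 0.2142]
tool_rot: [2.226, 2.206, -0.004]
force: [0.5, -0.5, 0.7]
gripper_width: 0.0849
grasp_force: 0.0
```

```bash
cat >> h.py <<'E'
def discs(im,c,z=.0095,thr=150):
    g=cv2.cvtColor(im,6);hsv=cv2.cvtColor(im,40)
    m=((g>thr)&(hsv[...,1]<50)).astype(np.uint8)
    for k in cv2.findContours(m,0,1)[0]:
        if cv2.contourArea(k)<200: continue
        h=cv2.convexHull(k); x,y,w,hh=cv2.boundingRect(k)
        P=np.array([ray(c,*q,z) for q in k[:,0]+0.])[:,:2].astype(np.float32)*1000
        if len(P)<8: continue
        e=cv2.fitEllipse(P)
        if max(e[1])<80: print((x,y,w,hh),"ctr",np.round(e[0],1),"axes",np.round(e[1],1))
E
python3 - <<'E'
from h import *
print(arm.state()["eef_pos"])
im,c=snap("wrist","w6.png"); discs(im,c)
im,c=snap("top","t2.png")
E
```

```text
[ 0.50450409 -0.34663144  0.21424754]
(415, 194, 37, 26) ctr [ 666.7 -372.6] axes [13.1 51.9]
(250, 189, 63, 60) ctr [ 503.9 -385.1] axes [66.3 66.8]
(369, 153, 45, 44) ctr [ 618.2 -337.7] axes [45.2 45.6]
(547, 110, 13, 30) ctr [ 775.3 -285.7] axes [11.1 33.1]
(84, 27, 37, 73) ctr [ 337.9 -228.7] axes [33.3 74.8]
```

View pics/w6.png

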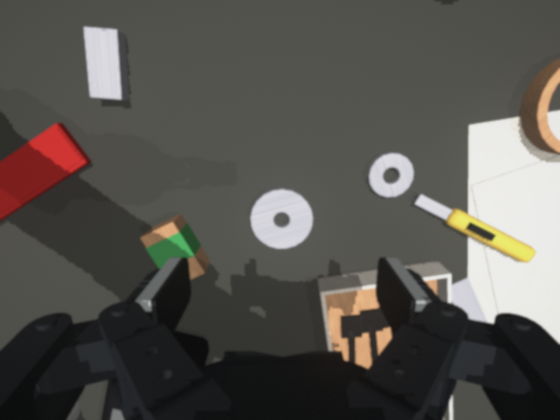

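w6 shows the 68 mm disc at (282,219), the 47 mm disc at (391,175), a wooden block at (175,245) and the brown box edge at (320,280).

Run:
```python
from h import *
c=arm.camera_model("wrist")
for q in[(208,275,.03),(200,250,.03),(184,216,.03),(141,238,.03),(320,280,.03),(452,262,.03)]: print(q,ray(c,*q).round(3))
rel([.5039,-.3851,.02],0)
```

```text
(208, 275, 0.03) [ 0.427 -0.431  0.03 ]
(200, 250, 0.03) [ 0.421 -0.402  0.03 ]
(184, 216, 0.03) [ 0.408 -0.365  0.03 ]
(141, 238, 0.03) [ 0.362 -0.388  0.03 ]
(320, 280, 0.03) [ 0.546 -0.437  0.03 ]
(452, 262, 0.03) [ 0.683 -0.416  0.03 ]
shift cm [-4.55 -0.19 19.25] tool y hdg -0.1 z [ 0.001 -0.    -1.   ]
rz -0.1
```

Call:
arm_command(plan=[-4.1,-0.2,10,0,0,0,8.5,-4.1,-0.2,14.3,0,0,0,8.5,-4.1,-0.2,14.3,0,0,0,8.5,-4.1,-0.2,14.3,0,0,0,8.5,-4.1,-0.2,14.3,0,0,0,8.5,-4.1,-0.2,14.3,0,0,0,8.5])

```text
t: 8.37
eef_pos: [0.5036, -0.3774, 0.068]
tool_rot: [-2.217, -2.221, -0.001]
force: [0.6, 0.8, 0.8]
gripper_width: 0.0852
grasp_force: 0.0
```

Run:
```python
from h import *
im,c=snap("wrist"); discs(im,c); rel([.5039,-.3851,.02],0)
```

```text
(352, 344, 26, 23) ctr [ 558.8 -460.7] axes [15.8 18.1]
(523, 208, 37, 38) ctr [ 658.8 -368.9] axes [13.8 30. ]
(227, 195, 112, 105) ctr [ 504.  -385.1] axes [67.5 68. ]
(444, 131, 84, 83) ctr [ 618.6 -337.7] axes [46.1 46.9]
shift cm [-0.68 -0.06  4.97] tool y hdg 0.1 z [ 0.     0.001 -1.   ]
rz 0.1
```

Call:
arm_command(plan=[-0.7,0,3,0,0,0,8.5,-0.7,0,4.8,0,0,0,8.5,-0.7,0,4.8,0,0,0,8.5,-0.7,0,4.8,0,0,0,8.5])

```text
t: 8.75
eef_pos: [0.5046, -0.3861, 0.0228]
tool_rot: [2.219, 2.222, 0.002]
force: [-0.1, 0.5, 0.0]
gripper_width: 0.0852
grasp_force: 0.0
```

Call:
arm_command(plan=[0,0,0,0,0,0,6,0,0,0,0,0,0,6,0,0,0,0,0,0,6,0,0,0,0,0,0,6])

```text
t: 9.08
eef_pos: [0.5046, -0.3873, 0.0242]
tool_rot: [2.22, 2.22, 0.002]
force: [-0.9, 1.1, 7.9]
gripper_width: 0.0638
grasp_force: 64.2
```

Call:
arm_command(plan=[0,0,-3,0,0,0,6,0,0,-7,0,0,0,6,0,0,-10,0,0,0,6,0,0,-10,0,0,0,6])

```text
t: 9.42
eef_pos: [0.5065, -0.3901, 0.1286]
tool_rot: [2.213, 2.212, 0.002]
force: [0.5, -0.4, -1.5]
gripper_width: 0.0635
grasp_force: 69.0
```

Run:
```python
from h import *
s=arm.state();print(s["force"],s["gripper_width"],s["eef_pos"])
im,c=snap("wrist","w7.png")
```

```text
[ 0.52772009 -0.39634381 -1.54785668] 0.0634809439380027 [ 0.50654392 -0.39014084  0.12857405]
```

View pics/w7.png

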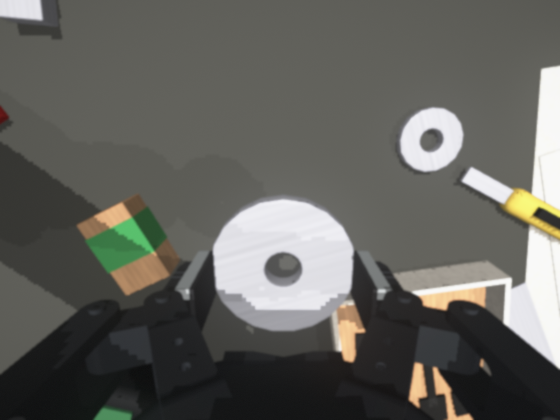

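The 68 mm disc is held level, with its hole at (284,267). I carry it to the post.

Call:
arm_command(plan=[4,0.5,-9,0,0,0,6,41,5.3,-9.2,0,0,0,6,41,5.3,-9.2,0,0,0,6,41,5.3,-9.2,0,0,0,6,41,5.3,-9.2,0,0,0,6,41,5.3,-9.2,0,0,0,6,41,5.3,-9.2,0,0,0,6,41,5.3,-9.2,0,0,0,6])

```text
t: 10.13
eef_pos: [0.5415, -0.0808, 0.198]
tool_rot: [-2.22, -2.22, 0.002]
force: [1.4, -0.3, -2.2]
gripper_width: 0.0633
grasp_force: 69.0
```

Call:
arm_command(plan=[14.5,2.2,0,0,0,0,6,14.5,2.2,0,0,0,0,6,14.5,2.2,0,0,0,0,6,14.5,2.2,0,0,0,0,6,14.5,2.2,0,0,0,0,6])

```text
t: 10.55
eef_pos: [0.5644, 0.0706, 0.197]
tool_rot: [-2.205, -2.231, -0.002]
force: [0.2, 0.8, -2.8]
gripper_width: 0.0636
grasp_force: 69.0
```

Run:
```python
from h import *
s=arm.state();print(s["eef_pos"],s["qvel"].round(3),s["gripper_width"])
im,c=snap("wrist","w8.png");np.save("w8.npy",c["world_to_cam"])
```

```text
[0.56438253 0.07061732 0.1969974 ] [ 0.063 -0.012  0.07   0.038  0.047 -0.017  0.042] 0.0636149202563847
```

View pics/w8.png

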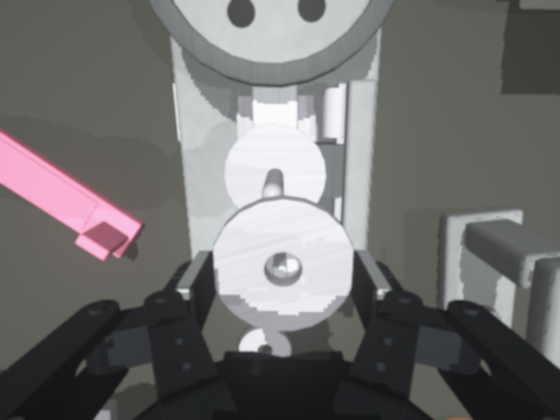

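w8 shows the load plate at about (275,174), radius 50 px, with the post on it, and the held disc's hole at (284,267).

```bash
cat >> h.py <<'E'
from scipy.optimize import least_squares
def circ(P):
    f=least_squares(lambda q:np.hypot(P[:,0]-q[0],P[:,1]-q[1])-q[2],[*P.mean(0),.03],loss='soft_l1',f_scale=.0005); return f.x, np.abs(f.fun).mean()
def radial(im,c,ctr,r0,r1,angs,z,sign=-1):
    """strongest bright->dark (sign -1) edge outwards along rays; circle fit in plane z"""
    g=cv2.GaussianBlur(cv2.cvtColor(im,6),(3,3),0).astype(float); P=[]
    for a in np.radians(angs):
        r=np.arange(r0,r1,.5); xs=ctr[0]+r*np.cos(a); ys=ctr[1]+r*np.sin(a)
        p=cv2.remap(g,xs.astype(np.float32)[None],ys.astype(np.float32)[None],1)[0]
        d=sign*np.gradient(p); i=d.argmax()
        if d[i]>3: P.append(ray(c,xs[i],ys[i],z)[:2])
    return circ(np.array(P)),len(P)
E
python3 - <<'E'
from h import *
c=arm.camera_model("wrist");c["world_to_cam"]=np.load("w8.npy");im=cv2.imread("pics/w8.png")
print("plate",radial(im,c,(275,174),40,60,list(range(150,235,5))+list(range(305,390,5)),.095))
zt=.197-.0142
print("disc",radial(im,c,(284,262),55,82,list(range(190,350,5))+list(range(60,120,5)),zt))
print("hole",radial(im,c,(283.5,268),12,26,range(190,350,8),zt,1))
s=arm.state();print(s["eef_pos"],R.from_rotvec(s["tool_rot"]).as_matrix().round(4).tolist())
print("postip?",ray(c,273,174,.15))
E
```

```text
plate ((array([0.55879538, 0.10111848, 0.03592348]), np.float64(0.0004762106412974289)), 32)
disc ((array([0.56510032, 0.07317328, 0.03338398]), np.float64(0.00016114973472218196)), 41)
hole ((array([-3.30504787, 79.14301567, 79.15751582]), np.float64(0.0015196118518069567)), 20)
[0.56395942 0.06646163 0.19728315] [[-0.008, 1.0, -0.0025], [1.0, 0.008, 0.0014], [0.0014, -0.0025, -1.0]]
postip? [0.55932129 0.11192364 0.15      ]
```

Call:
arm_command(plan=[3.2,-0.6,0,0,0,0,6,3.2,-0.6,0,0,0,0,6,3.2,-0.6,0,0,0,0,6,3.2,-0.6,0,0,0,0,6,3.2,-0.6,0,0,0,0,6])

```text
t: 11.02
eef_pos: [0.5584, 0.0915, 0.1986]
tool_rot: [2.224, 2.218, -0.002]
force: [0.4, 0.0, -2.0]
gripper_width: 0.064
grasp_force: 68.4
```

Run:
```python
from h import *
s=arm.state()
rel([.5581,.0985,.1245]);print(s["eef_pos"],s["qvel"].round(3))
im,c=snap("wrist","w9.png")
g=im[180:330,200:370];cv2.imwrite("pics/w9c.png",cv2.resize(g,None,fx=3,fy=3))
z=s["eef_pos"][2]-.0142
print("disc",radial(im,c,(284,262),55,82,list(range(190,350,5))+list(range(60,120,5)),z))
print("posttip predicted px",proj(c,[.5588,.1011,.153]))
```

```text
shift cm [ 0.71 -0.03  7.41] tool y hdg -0.2 z [-0.    -0.001 -1.   ]
[0.55842383 0.09146077 0.1985732 ] [ 0.003 -0.002  0.002 -0.006 -0.003  0.003 -0.003]
disc ((array([0.55926651, 0.09383441, 0.03350396]), np.float64(0.0003643544813590931)), 44)
posttip predicted px [282.11718133 230.76810914]
```

View pics/w9c.png

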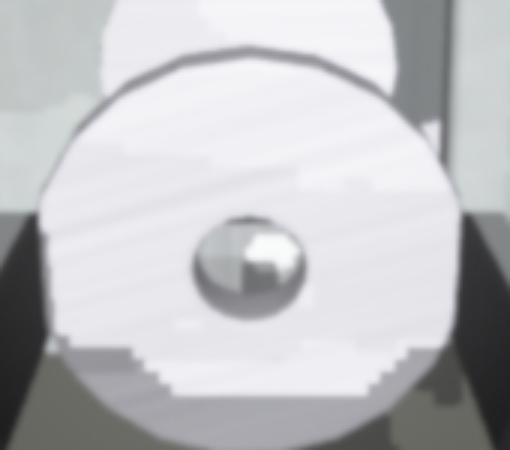

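The held disc covers the post, and its hole is at about (283,268) in the full frame. It needs another 7 mm in +y before descending.

Call:
arm_command(plan=[0.73,-0.05,0,0,0,0,6,0.73,-0.05,0,0,0,0,6,0.73,-0.05,0,0,0,0,6,0.73,-0.05,2.5,0,0,0,6,0.73,-0.05,3.5,0,0,0,6,0.73,-0.05,4.5,0,0,0,6,0.73,-0.05,5,0,0,0,6,0.73,-0.05,5,0,0,0,6])

```text
t: 11.73
eef_pos: [0.5573, 0.1008, 0.1474]
tool_rot: [-2.221, -2.22, 0.004]
force: [-0.3, 1.0, -2.0]
gripper_width: 0.0636
grasp_force: 68.7
```

Run:
```python
from h import *
s=arm.state();print(s["force"],s["ft_torque"],s["gripper_width"])
rel([.5581,.0985,.1200],0)
```

```text
[-0.26747781  0.97771874 -2.01406381] [-0.02063396  0.04279189 -0.00715289] 0.06357040965966615
shift cm [-0.23  0.08  2.74] tool y hdg -0.0 z [-0.003 -0.001 -1.   ]
rz -0.0
```

Call:
arm_command(plan=[-0.15,0.05,1,0,0,0,6,-0.15,0.05,2,0,0,0,6,-0.15,0.05,2.6,0,0,0,6,-0.15,0.05,2.6,0,0,0,6,-0.15,0.05,2.6,0,0,0,6])

```text
t: 12.15
eef_pos: [0.5585, 0.0993, 0.1222]
tool_rot: [-2.221, -2.221, 0.001]
force: [-0.1, -0.1, -2.3]
gripper_width: 0.0636
grasp_force: 68.7
```

Call:
arm_command(plan=[-0.05,0,0.3,0,0,0,6,-0.05,0,0.4,0,0,0,6,-0.05,0,0.4,0,0,0,8.5,-0.05,0,0.4,0,0,0,8.5,-0.05,0,0.4,0,0,0,8.5,-0.05,0,0.4,0,0,0,8.5,-0.05,0,0.4,0,0,0,8.5])

```text
t: 12.73
eef_pos: [0.5589, 0.0989, 0.1189]
tool_rot: [2.221, 2.221, 0.001]
force: [-0.0, 0.6, -0.6]
gripper_width: 0.085
grasp_force: 0.0
```

Call:
arm_command(plan=[0,0,-2,0,0,0,8.5,0,0,-6,0,0,0,8.5,-4,0,-8,0,0,0,8.5,-8,0,-8,0,0,0,8.5,-8,0,-8,0,0,0,8.5,-8,0,-8,0,0,0,8.5])

```text
t: 13.23
eef_pos: [0.5587, 0.0151, 0.1998]
tool_rot: [2.228, 2.212, 0.001]
force: [-0.3, 0.1, 0.6]
gripper_width: 0.085
grasp_force: 0.0
```

Run:
```python
from h import *
s=arm.state();print(s["eef_pos"],s["qvel"].round(3))
im,c=snap("wrist","w10.png");np.save("w10.npy",c["world_to_cam"])
print(proj(c,[.5588,.1011,.105]),proj(c,[.5588+.034,.1011,.105]))
rel([.546,-.12+.0,.25],0)
q=proj(c,[.5588,.1011,.105])
print(radial(im,c,q,30,75,list(range(0,360,5)),.105))
im,c=snap("top","t3.png");discs(im,c)
```

```text
[0.55873853 0.01506821 0.19979528] [-0.039  0.021 -0.069 -0.001 -0.023  0.009 -0.007]
[280.4546968   90.78068368] [333.90611417  90.33362066]
shift cm [-13.76  -1.21  -5.1 ] tool y hdg -0.2 z [ 0.  0. -1.]
rz -0.2
((array([0.55908593, 0.10194895, 0.03444478]), np.float64(0.0012371941461675941)), 71)
(482, 315, 23, 23) ctr [ 189.9 -714.2] axes [65.2 67.6]
(472, 272, 22, 19) ctr [ 328.  -683.6] axes [50.6 67.4]
```

View pics/w10.png

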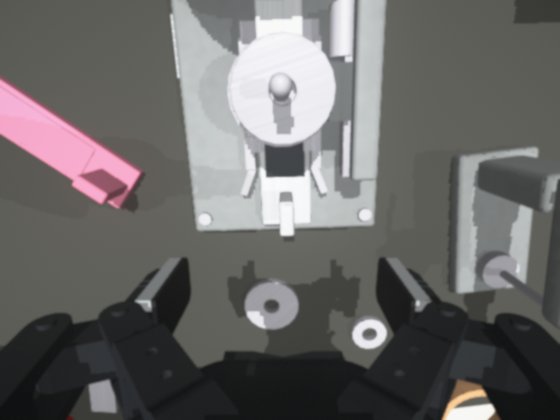

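w10 shows the 68 mm disc on the post at (281,89), the carrier home, the 61 mm disc at (271,302) and the 40 mm disc at (369,332).

Run:
```python
from h import *
c=arm.camera_model("wrist");c["world_to_cam"]=np.load("w10.npy");im=cv2.imread("pics/w10.png")
print(radial(im,c,(271,304),18,40,list(range(150,390,10)),.0095),radial(im,c,(369,332),10,26,list(range(150,390,10)),.0095))
rel([.546,-.115,.07],0)
```

```text
((array([ 0.54552307, -0.11900056,  0.03023881]), np.float64(0.0003200013018935406)), 24) ((array([ 0.65777402, -0.15682961,  0.01992763]), np.float64(0.0002585993965918511)), 24)
shift cm [-13.43  -1.23  12.84] tool y hdg -0.0 z [-0.001  0.001 -1.   ]
rz -0.0
```

Call:
arm_command(plan=[-13.6,-1.3,5,0,0,0,8.5,-13.6,-1.3,10,0,0,0,8.5,-13.6,-1.3,13,0,0,0,8.5,-13.6,-1.3,13,0,0,0,8.5,-13.6,-1.3,13,0,0,0,8.5,-13.6,-1.3,13,0,0,0,8.5,-13.6,-1.3,13,0,0,0,8.5])

```text
t: 13.92
eef_pos: [0.5448, -0.1164, 0.0672]
tool_rot: [-2.22, -2.218, 0.002]
force: [0.4, 0.2, -0.6]
gripper_width: 0.0849
grasp_force: 0.0
```

Run:
```python
from h import *
im,c=snap("wrist"); q=proj(c,[.5455,-.1185,.0095]);print(q)
(r,e),n=radial(im,c,q,35,80,list(range(150,390,10)),.0095);print(r,e,n); rel([r[0],r[1],.0215],0)
```

```text
[283.03723236 242.13700904]
[ 0.54576414 -0.11830135  0.03026214] 0.00012582757526926965 24
shift cm [-0.29 -0.02  4.68] tool y hdg 0.1 z [-0.001  0.002 -1.   ]
rz 0.1
```

Call:
arm_command(plan=[-0.2,0,2.5,0,0,0,8.5,-0.2,0,4.1,0,0,0,8.5,-0.2,0,4.1,0,0,0,8.5,-0.2,0,4.1,0,0,0,5.2,-0.2,0,4.1,0,0,0,5.2,-0.2,0,4.1,0,0,0,5.2,-0.2,0,4.1,0,0,0,5.2,-0.2,0,4.1,0,0,0,5.2])

```text
t: 14.63
eef_pos: [0.5476, -0.1185, 0.0316]
tool_rot: [2.22, 2.221, 0.007]
force: [-1.9, 2.6, 19.6]
gripper_width: 0.0523
grasp_force: 17.6
```

Call:
arm_command(plan=[0,0,-4,0,0,0,5.2,4,0.3,-8,0,0,0,5.2,8,0.5,-12,0,0,0,5.2,12,1,-16,0,0,0,5.2,16,1.3,-17.3,0,0,0,5.2,19,1.3,-17.3,0,0,0,5.2,19,1.3,-17.3,0,0,0,5.2,19,1.3,-17.3,0,0,0,5.2])

```text
t: 15.3
eef_pos: [0.5605, 0.0803, 0.2036]
tool_rot: [-2.207, -2.234, -0.013]
force: [0.8, 0.2, -1.5]
gripper_width: 0.052
grasp_force: 0.0
```

```bash
cat >> h.py <<'E'
def held(dz,r):
    """held disc centre measured vs post; dz = TCP height above disc top, r disc radius"""
    s=arm.state(); im,c=snap("wrist"); z=s["eef_pos"][2]-dz
    p=s["eef_pos"]; M=R.from_rotvec(s["tool_rot"]).as_matrix(); o=p+M@[.002,0,dz]
    q=proj(c,o);rr=abs(proj(c,o+[r,0,0])[0]-q[0])
    (f,e),n=radial(im,c,q,rr*.82,rr*1.25,list(range(195,350,5)),z)
    print("disc",f.round(4),"err",round(e,5),n,"offset from tcp",(f[:2]-p[:2]).round(4),"w",s["gripper_width"],"z",p[2])
    rel([p[0]+.5588-f[0],p[1]+.1011-f[1],p[2]],0)
E
python3 -c "
from h import *
held(.0155,.0305)"
```

```text
disc [0.5621 0.0901 0.0261] err 0.00117 15 offset from tcp [0.0016 0.0099] w 0.052017464595610095 z 0.20363055003190988
shift cm [ 1.49 -0.24 -0.07] tool y hdg 0.5 z [ 0.004  0.003 -1.   ]
rz 0.5
```

The 61 mm disc slipped out because I closed too high. I go back and look again.

Call:
arm_command(plan=[-7,-0.5,0,0,0,0,8.5,-19.5,-1.3,4,0,0,0.5,8.5,-19.5,-1.3,8,0,0,0.5,8.5,-19.5,-1.3,12,0,0,0.5,8.5,-19.5,-1.3,12,0,0,0.5,8.5,-19.5,-1.3,12,0,0,0.5,8.5,-19.5,-1.3,12,0,0,0.5,8.5,-19.5,-1.3,12,0,0,0.5,8.5])

```text
t: 16.02
eef_pos: [0.5438, -0.1274, 0.0802]
tool_rot: [-2.237, -2.204, 0.004]
force: [-0.3, 1.0, 0.6]
gripper_width: 0.0852
grasp_force: 0.0
```

Run:
```python
from h import *
im,c=snap("wrist","w11.png"); discs(im,c); q=proj(c,[.5455,-.1185,.0095]);print(q)
(r,e),n=radial(im,c,q,30,80,list(range(150,390,10)),.0095);print(r,e,n); rel([r[0],r[1],.022],0)
```

```text
(0, 326, 20, 25) ctr [ 347.1 -202.7] axes [10.2 24.4]
(423, 275, 38, 32) ctr [ 652.  -171.2] axes [11.9 33.3]
(390, 259, 41, 51) ctr [ 630.5 -169.5] axes [ 9.5 46.4]
(138, 259, 39, 52) ctr [ 458.  -166.3] axes [ 9.6 43.9]
(225, 169, 99, 95) ctr [ 538.8 -118.9] axes [61.1 62.2]
[284.51900896 217.7572056 ]
[ 0.5386708  -0.11876122  0.03040958] 0.0001472872168981421 24
shift cm [ 0.67 -0.64  5.9 ] tool y hdg -0.7 z [-0.001 -0.    -1.   ]
rz -0.7
```

Call:
arm_command(plan=[0.67,-0.64,3,0,0,-0.7,8.5,0.67,-0.64,4,0,0,-0.7,8.5,0.67,-0.64,4,0,0,-0.7,8.5,0.67,-0.64,4,0,0,-0.7,8.5,0.67,-0.64,4,0,0,-0.7,8.5])

```text
t: 16.48
eef_pos: [0.5405, -0.1172, 0.0418]
tool_rot: [2.216, 2.225, 0.002]
force: [-0.0, -0.0, -0.3]
gripper_width: 0.0847
grasp_force: 0.0
```

Run:
```python
from h import *
rel([.5387,-.1188,.022],0)
```

```text
shift cm [-0.16 -0.18  1.98] tool y hdg 0.2 z [ 0.002 -0.001 -1.   ]
rz 0.2
```

Call:
arm_command(plan=[-0.16,-0.18,2,0,0,0.2,8.5,-0.16,-0.18,2,0,0,0.2,8.5,-0.16,-0.18,2,0,0,0.2,8.5,-0.16,-0.18,2,0,0,0.2,8.5])

```text
t: 16.82
eef_pos: [0.5382, -0.1191, 0.0216]
tool_rot: [2.221, 2.221, 0.001]
force: [0.3, -0.2, -0.4]
gripper_width: 0.0849
grasp_force: 0.0
```

Call:
arm_command(plan=[0,0,0,0,0,0,5,0,0,0,0,0,0,5,0,0,0,0,0,0,5,0,0,0,0,0,0,5,0,0,0,0,0,0,5])

```text
t: 17.23
eef_pos: [0.538, -0.119, 0.0225]
tool_rot: [2.223, 2.22, 0.003]
force: [-3.2, 1.9, 12.6]
gripper_width: 0.0583
grasp_force: 61.3
```

Call:
arm_command(plan=[0,0,-4,0,0,0,5,0,0,-8,0,0,0,5,4,0.5,-12,0,0,0,5,8,1,-16,0,0,0,5,12,1.5,-17.5,0,0,0,5,16,2,-17.5,0,0,0,5,19,2,-17.5,0,0,0,5,19,2,-17.5,0,0,0,5])

```text
t: 17.9
eef_pos: [0.5581, 0.0797, 0.1964]
tool_rot: [-2.209, -2.229, -0.007]
force: [-0.3, 0.8, -2.3]
gripper_width: 0.0583
grasp_force: 66.1
```

Call:
arm_command(plan=[0.5,0,0,0,0,0,5,0.5,0,0,0,0,0,5,0.5,0,0,0,0,0,5])

```text
t: 18.15
eef_pos: [0.557, 0.0748, 0.1956]
tool_rot: [2.222, 2.22, -0.002]
force: [-0.8, -0.6, -1.7]
gripper_width: 0.0583
grasp_force: 66.1
```

```bash
python3 -c "
from h import *
held(.0125,.0305)"
```

```text
disc [0.5578 0.0752 0.0299] err 0.00027 31 offset from tcp [0.0008 0.0003] w 0.05832844409499837 z 0.19556974993368811
shift cm [ 2.69  0.09 -0.  ] tool y hdg -0.2 z [-0.001 -0.001 -1.   ]
rz -0.2
```

Call:
arm_command(plan=[2.6,0.1,0,0,0,0,5,2.6,0.1,0,0,0,0,5,2.6,0.1,0,0,0,0,5,2.6,0.1,0,0,0,0,5,2.6,0.1,1.2,0,0,0,5,2.6,0.1,1.2,0,0,0,5])

```text
t: 18.7
eef_pos: [0.5574, 0.1005, 0.182]
tool_rot: [-2.223, -2.218, 0.004]
force: [-0.4, 0.8, -3.8]
gripper_width: 0.058
grasp_force: 66.0
```

```bash
python3 -c "
from h import *
held(.0125,.0305)"
```

```text
disc [0.5582 0.1007 0.0301] err 0.00027 31 offset from tcp [0.0008 0.0002] w 0.05801501735767224 z 0.18201489407560842
shift cm [0.02 0.06 0.04] tool y hdg -0.1 z [-0.003 -0.001 -1.   ]
rz -0.1
```

Call:
arm_command(plan=[0,0.05,1.5,0,0,0,5,0,0.05,3,0,0,0,5,0,0.05,4.5,0,0,0,5,0,0.05,5.2,0,0,0,5,0,0.05,5.2,0,0,0,5,0,0.05,5.2,0,0,0,5])

```text
t: 19.25
eef_pos: [0.5591, 0.1015, 0.1316]
tool_rot: [-2.222, -2.22, 0.001]
force: [-0.2, -0.2, -2.4]
gripper_width: 0.0584
grasp_force: 66.0
```

Call:
arm_command(plan=[-0.05,-0.05,0.3,0,0,0,5,-0.05,-0.05,0.45,0,0,0,5,-0.05,-0.05,0.45,0,0,0,8.5,-0.05,-0.05,0.45,0,0,0,8.5,-0.05,-0.05,0.45,0,0,0,8.5,-0.05,-0.05,0.45,0,0,0,8.5,-0.05,-0.05,0.45,0,0,0,8.5])

```text
t: 19.83
eef_pos: [0.5589, 0.1015, 0.1275]
tool_rot: [2.221, 2.221, 0.001]
force: [-0.8, -0.1, 0.1]
gripper_width: 0.0853
grasp_force: 0.0
```

Run:
```python
from h import *
rel([.615,-.29,.15],0)
```

```text
shift cm [-39.15   5.62  -2.25] tool y hdg -0.0 z [ 0.001  0.    -1.   ]
rz -0.0
```

Call:
arm_command(plan=[0,0,-4,0,0,0,8.5,0,0,-7,0,0,0,8.5,-30,3,-7,0,0,0,8.5,-39,5.6,-5,0,0,0,8.5,-39,5.6,-3,0,0,0,8.5,-39,5.6,-2,0,0,0,8.5,-39,5.6,-2,0,0,0,8.5,-39,5.6,-2,0,0,0,8.5])

```text
t: 20.5
eef_pos: [0.5932, -0.1459, 0.1703]
tool_rot: [2.221, 2.221, 0.001]
force: [0.1, 1.2, -0.3]
gripper_width: 0.085
grasp_force: 0.0
```

Run:
```python
from h import *
rel([.618,-.3377,.08],0)
```

```text
shift cm [-19.18   2.47   9.02] tool y hdg 0.0 z [ 0.  0. -1.]
rz 0.0
```

Call:
arm_command(plan=[-19.2,2.4,5,0,0,0,6.5,-19.2,2.4,9,0,0,0,6.5,-19.2,2.4,9,0,0,0,6.5,-19.2,2.4,9,0,0,0,6.5,-19.2,2.4,9,0,0,0,6.5,-19.2,2.4,9,0,0,0,6.5,-19.2,2.4,9,0,0,0,6.5])

```text
t: 21.08
eef_pos: [0.615, -0.3406, 0.0789]
tool_rot: [-2.228, -2.215, 0.005]
force: [0.5, -0.0, 0.1]
gripper_width: 0.0653
grasp_force: 0.0
```

Run:
```python
from h import *
im,c=snap("wrist","w12.png"); q=proj(c,[.618,-.3377,.0095]);print(q)
discs(im,c)
(r,e),n=radial(im,c,q,22,60,list(range(150,390,10)),.0095);print(r,e,n); rel([r[0],r[1],.022],0)
```

```text
[286.74195424 227.31853961]
(411, 365, 63, 55) ctr [ 731.  -473.4] axes [30.8 64.1]
(250, 192, 73, 70) ctr [ 617.9 -337.8] axes [45.4 45.8]
(543, 123, 17, 48) ctr [ 773.2 -285.1] axes [ 8.5 32. ]
[ 0.61783445 -0.33778995  0.02312415] 0.00015771043688926652 24
shift cm [-0.03  0.18  5.76] tool y hdg -0.2 z [-0.001  0.    -1.   ]
rz -0.2
```

Call:
arm_command(plan=[0,0.2,3,0,0,0,6.5,0,0.2,4.5,0,0,0,6.5,0,0.2,5.5,0,0,0,6.5,0,0.2,5.5,0,0,0,6.5,0,0.2,5.5,0,0,0,6.5])

```text
t: 21.55
eef_pos: [0.6191, -0.3347, 0.0251]
tool_rot: [-2.219, -2.222, -0.0]
force: [-0.4, 0.7, 0.9]
gripper_width: 0.0649
grasp_force: 0.0
```

Call:
arm_command(plan=[0,0,0,0,0,0,3.7,0,0,0,0,0,0,3.7,0,0,0,0,0,0,3.7,0,0,0,0,0,0,3.7])

```text
t: 21.88
eef_pos: [0.6195, -0.3364, 0.0274]
tool_rot: [2.221, 2.22, 0.002]
force: [-1.1, 1.2, 5.0]
gripper_width: 0.0437
grasp_force: 60.2
```

Call:
arm_command(plan=[0,0,-4,0,0,0,3.7,0,0,-8,0,0,0,3.7,4,-4,-12,0,0,0,3.7,8,-6,-16,0,0,0,3.7,40,-6.2,-17.2,0,0,0,3.7,40,-6.2,-17.2,0,0,0,3.7,40,-6.2,-17.2,0,0,0,3.7,40,-6.2,-17.2,0,0,0,3.7])

```text
t: 22.55
eef_pos: [0.5678, -0.1185, 0.1771]
tool_rot: [2.222, 2.219, 0.003]
force: [0.7, -0.0, -1.1]
gripper_width: 0.043
grasp_force: 61.4
```

Run:
```python
from h import *
s=arm.state();print(s["gripper_width"],s["grasp_force"])
rel([.558,.077,.2],0)
```

```text
0.04301261811790066 61.432408802211285
shift cm [19.55 -1.   -2.28] tool y hdg -0.1 z [ 0.002  0.001 -1.   ]
rz -0.1
```

Call:
arm_command(plan=[19,-0.9,-2.5,0,0,0,3.7,19,-0.9,-2.5,0,0,0,3.7,19,-0.9,-2.5,0,0,0,3.7,19,-0.9,-2.5,0,0,0,3.7,19,-0.9,-2.5,0,0,0,3.7,19,-0.9,-2.5,0,0,0,3.7,19,-0.9,-2.5,0,0,0,3.7])

```text
t: 23.13
eef_pos: [0.5592, 0.0724, 0.2014]
tool_rot: [2.216, 2.226, 0.003]
force: [-0.7, -1.0, -1.3]
gripper_width: 0.0431
grasp_force: 61.4
```

```bash
python3 -c "
from h import *
held(.0174,.0235)"
```

```text
disc [0.5598 0.0725 0.0221] err 0.00078 31 offset from tcp [0.0006 0.0001] w 0.04309009513688625 z 0.20136872096472333
shift cm [ 3.1 -0.1 -0. ] tool y hdg 0.1 z [ 0.001 -0.    -1.   ]
rz 0.1
```

Call:
arm_command(plan=[2.86,-0.1,0,0,0,0,3.7,2.86,-0.1,0,0,0,0,3.7,2.86,-0.1,0,0,0,0,3.7,2.86,-0.1,1,0,0,0,3.7,2.86,-0.1,1,0,0,0,3.7,2.86,-0.1,1,0,0,0,3.7])

```text
t: 23.68
eef_pos: [0.5574, 0.0967, 0.19]
tool_rot: [-2.224, -2.218, 0.003]
force: [0.2, -0.8, -1.0]
gripper_width: 0.0434
grasp_force: 61.4
```

```bash
python3 -c "
from h import *
held(.0174,.0235)
im,c=snap('wrist','w13.png');discs(im,c,.1836,130)"
```

```text
disc [0.5581 0.0965 0.0223] err 0.00028 30 offset from tcp [ 0.0006 -0.0002] w 0.04337975147487365 z 0.18995460557328947
shift cm [0.43 0.04 0.03] tool y hdg -0.1 z [-0.001 -0.001 -1.   ]
rz -0.1
(531, 285, 29, 35) ctr [676.7  87. ] axes [12.6 17. ]
(106, 235, 38, 27) ctr [490.1 113.9] axes [ 5.8 19.3]
(452, 233, 78, 117) ctr [654.2  94.7] axes [37.6 56. ]
(255, 0, 46, 12) ctr [557.  205.3] axes [ 3.5 16.4]
```

Call:
arm_command(plan=[0.48,0.05,0,0,0,0,3.7,0.48,0.05,0,0,0,0,3.7,0.48,0.05,1,0,0,0,3.7,0.48,0.05,2,0,0,0,3.7,0.48,0.05,3,0,0,0,3.7,0.48,0.05,4,0,0,0,3.7,0.48,0.05,4.2,0,0,0,3.7,0.48,0.05,4.2,0,0,0,3.7])

```text
t: 24.45
eef_pos: [0.5577, 0.1031, 0.1472]
tool_rot: [-2.221, -2.22, 0.004]
force: [0.1, 0.2, -1.3]
gripper_width: 0.0436
grasp_force: 61.4
```

Call:
arm_command(plan=[-0.12,0.05,0.3,0,0,0,3.7,-0.12,0.05,0.5,0,0,0,3.7,-0.12,0.05,0.5,0,0,0,3.7,-0.12,0.05,0.5,0,0,0,6.5,-0.12,0.05,0.5,0,0,0,6.5,-0.12,0.05,0.5,0,0,0,6.5,-0.12,0.05,0.5,0,0,0,6.5])

```text
t: 25.03
eef_pos: [0.5594, 0.1022, 0.144]
tool_rot: [2.221, 2.221, 0.001]
force: [-0.1, 0.6, 0.5]
gripper_width: 0.0649
grasp_force: 0.0
```

Call:
arm_command(plan=[0,0,-4,0,0,0,6,-3,0,-5.5,0,0,0,6,-10,0,-5.5,0,0,0,6,-10,0,-5.5,0,0,0,6,-10,0,-5.5,0,0,0,6,-10,0,-5.5,0,0,0,6])

```text
t: 25.53
eef_pos: [0.5589, -0.0003, 0.1993]
tool_rot: [2.226, 2.215, 0.001]
force: [-0.4, 0.7, 0.1]
gripper_width: 0.0596
grasp_force: 0.0
```

Run:
```python
from h import *
s=arm.state();print(s["eef_pos"],s["qvel"].round(3))
im,c=snap("wrist","w14.png");np.save("w14.npy",c["world_to_cam"])
for z,d in((.105,68),(.115,61),(.125,47)):
    q=proj(c,[.5588,.1011,z]);r=abs(proj(c,[.5588+d/2e3,.1011,z])[0]-q[0]);print(d,q.round(1),r.round(1),radial(im,c,q,r*.9,r*1.1,range(-30,215,8),z))
discs(im,c)
for u,v in[]:pass
rel([.6577,-.1565,.08],0)
```

```text
[ 5.58943952e-01 -2.93492489e-04  1.99310293e-01] [-0.038  0.01  -0.054 -0.005 -0.013  0.006 -0.006]
68 [280.2  64.5] 54.7 ((array([0.55906265, 0.1009418 , 0.03431442]), np.float64(0.0013162082513916704)), 30)
61 [280.1  61.9] 51.6 ((array([0.5597046 , 0.10405204, 0.03203974]), np.float64(0.0009231225804953786)), 31)
47 [280.  59.] 41.9 ((array([0.55990066, 0.10035765, 0.02224816]), np.float64(9.973669128509034e-05)), 19)
(447, 400, 22, 20) ctr [ 774.4 -286.9] axes [19.6 36.6]
(340, 328, 21, 29) ctr [ 635.6 -181.4] axes [21.  39.1]
(487, 260, 31, 15) ctr [792.7 -89.2] axes [12.2 35.2]
(331, 0, 24, 39) ctr [613. 152.] axes [22.2 32.2]
shift cm [-15.81   9.89  11.88] tool y hdg -0.1 z [ 0.     0.001 -1.   ]
rz -0.1
```

View pics/w14.png

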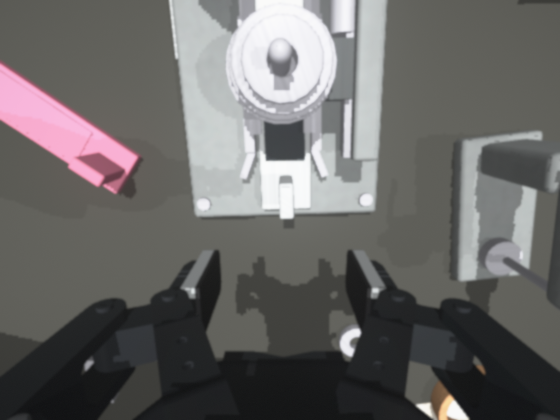

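The three discs sit on the post at (281,58), the carrier is home, and the 40 mm disc is near (352,342). I go for it.

Call:
arm_command(plan=[-6,2,2,0,0,0,6,-15.8,9.8,6,0,0,0,6,-15.8,9.8,9,0,0,0,6,-15.8,9.8,11.9,0,0,0,6,-15.8,9.8,11.9,0,0,0,6,-15.8,9.8,11.9,0,0,0,6,-15.8,9.8,11.9,0,0,0,6,-15.8,9.8,11.9,0,0,0,6])

```text
t: 26.25
eef_pos: [0.6568, -0.1545, 0.0782]
tool_rot: [-2.219, -2.22, 0.001]
force: [0.2, 0.1, -1.1]
gripper_width: 0.0601
grasp_force: 0.0
```

Run:
```python
from h import *
im,c=snap("wrist","w15.png"); q=proj(c,[.6577,-.1565,.0095]);print(q)
discs(im,c)
(r,e),n=radial(im,c,q,18,55,list(range(150,390,10)),.0095);print(r,e,n); rel([r[0],r[1],.024],0)
```

```text
[283.38892858 235.49665829]
(411, 367, 52, 47) ctr [ 769.3 -282.3] axes [25.6 50.5]
(354, 250, 30, 48) ctr [ 715.2 -184.6] axes [ 8.2 46.2]
(184, 249, 29, 49) ctr [ 599.9 -184. ] axes [ 8.3 45.3]
(233, 239, 74, 61) ctr [ 647.9 -180.4] axes [42.9 48.5]
[ 0.62903753 -0.17113469  0.00451251] 7.759143080647568e-10 2
shift cm [-1.75 -2.8   5.52] tool y hdg 0.1 z [-0.001  0.002 -1.   ]
rz 0.1
```

Run:
```python
from h import *
im,c=snap("wrist","w16.png"); discs(im,c);discs(im,c,thr=110)
for q in[(268,266),(262,272)]: print(radial(im,c,q,18,50,list(range(100,440,10)),.0095))
g=cv2.cvtColor(im,6)
print(g[225:315:5,215:330:5])
```

```text
(410, 367, 53, 47) ctr [ 769.8 -282.1] axes [25.9 51.4]
(354, 250, 29, 48) ctr [ 715.  -182.9] axes [ 8.5 41.8]
(183, 249, 30, 49) ctr [ 599.7 -184.3] axes [ 8.4 46.3]
(232, 239, 73, 62) ctr [ 647.7 -180.2] axes [42.7 48.6]
(410, 367, 54, 47) ctr [ 770.  -282.1] axes [26.1 51.7]
(131, 361, 29, 24) ctr [ 558.9 -263.2] axes [18.4 20.8]
(211, 336, 36, 25) ctr [ 618.  -240.5] axes [17.7 24.7]
((array([ 0.64408166, -0.18263061,  0.01996186]), np.float64(0.00020812090034226546)), 34)
((array([ 0.64418296, -0.18275059,  0.01995481]), np.float64(0.00017218697504264968)), 34)
[[136 136 137 137 138 138 139 143 140 140 140 140 140 140 139 139 141 147
  147 146 146 145 145]
 [136 137 137 138 138 139 140 142 141 141 141 141 141 141 140 140 141 148
  147 147 146 146 145]
 [141 141 137 138 139 140 140 141 141 142 142 142 142 142 141 141 142 148
  148 147 147 146 146]
 [136 137 137 138 139 140 141 149 150 155 155 151 151 151 150 150 150 149
  148 148 147 146 146]
 [145 146 147 148 148 141 146 184 215 227 227 198 183 154 151 152 150 150
  149 148 147 147 146]
 [ 97 141 147 148 141 148 236 255 255 255
[... 520 characters left out ...]
150 149 148 147 146]
 [ 52  78 125 104 221 232 253 254 184 178 181 187 255 255 255 249 151 151
  150 148 147 147 146]
 [ 52  67 104 105 128 230 239 254 234 247 246 255 255 255 255 175 151 150
  149 148 147 145 108]
 [ 51  75 102 104 105 185 229 231 226 248 255 255 255 255 230 151 151 149
  149 147 146 111 101]
 [ 49  93 102 103 104 106 143 226 229 225 231 254 254 215 150 149 148 148
  147 146 107 102 100]
 [ 49  99 101 102 103 104 105 106 119 157 141 128 109 108 108 108 107 106
  104 103 102 101 100]
 [ 68  98 100 101 102 102 104 105 105 106 107 107 107 107 106 106 105 104
  103 102 101 100  98]
 [ 93  98 135 110 100 101 103 103 104 104 105 105 105 105 105 104 103 103
  102 101 100  98  97]]
```

Call:
arm_command(plan=[-2.75,-1.3,2,0,0,0,6,-2.75,-1.3,4,0,0,0,6,-2.75,-1.3,4,0,0,0,6,-2.75,-1.3,4,0,0,0,6,-2.75,-1.3,4,0,0,0,6])

```text
t: 26.77
eef_pos: [0.6453, -0.1811, 0.041]
tool_rot: [2.218, 2.224, 0.004]
force: [-0.4, -0.5, -0.5]
gripper_width: 0.0598
grasp_force: 0.0
```

Run:
```python
from h import *
im,c=snap("wrist"); q=proj(c,[.6441,-.1827,.0095])
print(radial(im,c,q,30,65,list(range(160,380,10)),.0095)); rel([.6441,-.1827,.0245],0)
```

```text
((array([ 0.64398196, -0.1825808 ,  0.01985981]), np.float64(0.00012278194376058309)), 22)
shift cm [-0.12 -0.16  1.67] tool y hdg 0.1 z [ 0.003  0.001 -1.   ]
rz 0.1
```

Call:
arm_command(plan=[-0.12,-0.12,1.6,0,0,0,6,-0.12,-0.12,1.6,0,0,0,6,-0.12,-0.12,1.6,0,0,0,6,-0.12,-0.12,1.6,0,0,0,6])

```text
t: 27.15
eef_pos: [0.6435, -0.184, 0.0246]
tool_rot: [2.22, 2.222, 0.001]
force: [-0.8, -0.4, -0.3]
gripper_width: 0.0599
grasp_force: 0.0
```

Call:
arm_command(plan=[0,0,0,0,0,0,3,0,0,0,0,0,0,3,0,0,0,0,0,0,3,0,0,0,0,0,0,3])

```text
t: 27.48
eef_pos: [0.6435, -0.1846, 0.025]
tool_rot: [2.221, 2.221, 0.002]
force: [-1.3, 1.2, 4.4]
gripper_width: 0.037
grasp_force: 60.0
```

Call:
arm_command(plan=[0,0,-4,0,0,0,3,0,-2,-8,0,0,0,3,0,-6,-12,0,0,0,3,4,-8.5,-16,0,0,0,3,25.5,-8.5,-17.2,0,0,0,3,25.5,-8.5,-17.2,0,0,0,3,25.5,-8.5,-17.2,0,0,0,3,25.5,-8.5,-17.2,0,0,0,3])

```text
t: 28.15
eef_pos: [0.5623, 0.0032, 0.1859]
tool_rot: [2.223, 2.22, 0.001]
force: [-0.0, -0.3, -0.8]
gripper_width: 0.0372
grasp_force: 60.8
```

```bash
python3 -c "
from h import *
s=arm.state();print(s['gripper_width'],s['grasp_force'])
rel([.558,.08,.2],0)"
```

```text
0.037193153300801286 60.818858486018144
shift cm [ 7.68 -0.44 -1.41] tool y hdg -0.1 z [ 0.001  0.001 -1.   ]
rz -0.1
```

Call:
arm_command(plan=[2,-0.4,-1.2,0,0,0,3,6,-0.4,-1.2,0,0,0,3,9.5,-0.4,-1.2,0,0,0,3,9.5,-0.4,-1.2,0,0,0,3,9.5,-0.4,-1.2,0,0,0,3,9.5,-0.4,-1.2,0,0,0,3,9.5,-0.4,-1.2,0,0,0,3])

```text
t: 28.73
eef_pos: [0.5588, 0.0948, 0.1972]
tool_rot: [2.224, 2.218, -0.001]
force: [-0.3, 0.4, -0.9]
gripper_width: 0.0369
grasp_force: 60.8
```

```bash
python3 -c "
from h import *
held(.015,.02)"
```

```text
disc [0.5594 0.0972 0.0193] err 0.00015 31 offset from tcp [0.0007 0.0023] w 0.03689973702687234 z 0.19723138463782006
shift cm [ 0.41 -0.07  0.  ] tool y hdg -0.2 z [ 0.    -0.001 -1.   ]
rz -0.2
```

Call:
arm_command(plan=[0.4,-0.05,0,0,0,0,3,0.4,-0.05,0,0,0,0,3,0.4,-0.05,1,0,0,0,3,0.4,-0.05,2,0,0,0,3,0.4,-0.05,3,0,0,0,3,0.4,-0.05,4,0,0,0,3,0.4,-0.05,4.3,0,0,0,3,0.4,-0.05,4.3,0,0,0,3])

```text
t: 29.45
eef_pos: [0.5574, 0.1005, 0.1525]
tool_rot: [-2.221, -2.22, 0.004]
force: [0.3, -0.5, -2.2]
gripper_width: 0.037
grasp_force: 60.8
```

Call:
arm_command(plan=[-0.12,0.08,0.25,0,0,0,3,-0.12,0.08,0.25,0,0,0,3,-0.12,0.08,0.25,0,0,0,6,-0.12,0.08,0.25,0,0,0,6,-0.12,0.08,0.25,0,0,0,6,-0.12,0.08,0.25,0,0,0,6,-0.12,0.08,0.25,0,0,0,6])

```text
t: 30.03
eef_pos: [0.5593, 0.0996, 0.1519]
tool_rot: [2.221, 2.221, 0.001]
force: [-0.4, 0.7, -0.3]
gripper_width: 0.06
grasp_force: 0.0
```

Call:
arm_command(plan=[0,0,-4,0,0,0,6,-3,0,-5,0,0,0,6,-7,0,-5,0,0,0,6,-7,0,-5,0,0,0,6,-7,0,-5,0,0,0,6,-7,0,-5,0,0,0,6])

```text
t: 30.53
eef_pos: [0.559, 0.0294, 0.2016]
tool_rot: [-2.222, -2.22, -0.0]
force: [-0.3, 0.9, -0.6]
gripper_width: 0.0602
grasp_force: 0.0
```

Run:
```python
from h import *
s=arm.state();print(s["eef_pos"],s["qvel"].round(3))
im,c=snap("wrist","w17.png");np.save("w17.npy",c["world_to_cam"])
for z,d in((.105,68),(.115,61),(.125,47),(.135,40)):
    q=proj(c,[.559,.1015,z]);r=abs(proj(c,[.559+d/2e3,.1015,z])[0]-q[0]);print(d,q.round(1),r.round(1),radial(im,c,q,r*.88,r*1.12,range(0,181,6),z))
    print([radial(im,c,q,r*.88,r*1.12,range(0,181,6),zz)[0][0][2].round(4) for zz in (z-.01,z,z+.01)])
discs(im,c)
```

```text
[0.55898201 0.02939755 0.20158209] [-0.021  0.01  -0.025 -0.003  0.001  0.001  0.001]
68 [281.5 113.8] 52.0 ((array([0.55927253, 0.10369373, 0.03485649]), np.float64(0.0013679738557534353)), 31)
[np.float64(0.0365), np.float64(0.0349), np.float64(0.0332)]
61 [281.5 113.7] 48.9 ((array([0.55933847, 0.10385593, 0.0334378 ]), np.float64(0.0012947761555508349)), 31)
[np.float64(0.0351), np.float64(0.0334), np.float64(0.0318)]
47 [281.4 113.6] 39.6 ((array([0.55767417, 0.10484945, 0.02422363]), np.float64(0.0004963650030884037)), 20)
[np.float64(0.0255), np.float64(0.0242), np.float64(0.023)]
40 [281.3 113.5] 35.5 ((array([0.56026528, 0.10055977, 0.01867524]), np.float64(0.00012414900573428479)), 26)
[np.float64(0.0197), np.float64(0.0187), np.float64(0.0177)]
(340, 140, 10, 56) ctr [621.1  49.4] axes [ 7.3 75.4]
(330, 19, 24, 67) ctr [612.8 154.7] axes [22.2 60.4]
```

All four discs are threaded. Next, the flywheel: I hover over it and measure the hub and handle.

Call:
arm_command(plan=[4,0,-4,0,0,0,6,10,0,-5,0,0,0,6,22.5,0,-5,0,0,0,6,22.5,0,-5,0,0,0,6,22.5,0,-5,0,0,0,6,22.5,0,-5,0,0,0,6,22.5,0,-5,0,0,0,6,22.5,0,-5,0,0,0,6])

```text
t: 31.25
eef_pos: [0.5579, 0.2593, 0.2506]
tool_rot: [-2.211, -2.23, 0.001]
force: [0.3, -0.5, -0.2]
gripper_width: 0.0601
grasp_force: 0.0
```

Run:
```python
from h import *
s=arm.state();print(s["eef_pos"],s["qvel"].round(3))
im,c=snap("wrist","w18.png");np.save("w18.npy",c["world_to_cam"])
g=cv2.cvtColor(im,6)
for z in(.093,.137): print("exp handle",proj(c,[.554,.315,z]))
print("hub",proj(c,[.5567,.2455,.091]))
q=proj(c,[.5567,.2455,.091]);r=abs(proj(c,[.5567+.085,.2455,.091])[0]-q[0]);print(r)
print(radial(im,c,q,r*.85,r*1.15,list(range(200,250,4))+list(range(290,345,4))+list(range(0,360,6)),.091))
cs,_=cv2.findContours((g<55).astype(np.uint8),0,1)
for k in cs:
    if 60<cv2.contourArea(k)<20000: print(cv2.boundingRect(k),cv2.contourArea(k),cv2.minAreaRect(k))
```

```text
[0.55785952 0.25934566 0.25055043] [ 0.048 -0.015  0.061  0.044  0.022 -0.006  0.005]
exp handle [278.18574638 134.10705725]
exp handle [277.22878676 137.60249793]
hub [280.91833932 211.30857355]
92.31146159882343
((array([0.562454  , 0.23222869, 0.08421621]), np.float64(0.004844823263971034)), 79)
(465, 157, 27, 25) 561.0 ((478.0, 169.0), (24.0, 26.0), 90.0)
(472, 115, 28, 26) 619.0 ((485.5, 127.5), (25.0, 27.0), 90.0)
```

Run:
```python
from h import *
im=cv2.imread("pics/w18.png");c=arm.camera_model("wrist");c["world_to_cam"]=np.load("w18.npy")
g=cv2.cvtColor(im,6);np.set_printoptions(linewidth=200)
print(g[100:176:4,236:324:4])
for t in(60,80,100):
    m=(g<t).astype(np.uint8);m[:90]=0;m[190:]=0;m[:,:230]=0;m[:,330:]=0
    for k in cv2.findContours(m,0,1)[0]:
        if cv2.contourArea(k)>40: print(t,cv2.boundingRect(k),cv2.contourArea(k),np.round(cv2.fitEllipse(k),1) if 0 else cv2.minEnclosingCircle(k))
# rim sampled edges
q=np.array([281,211.]);G=cv2.GaussianBlur(g,(3,3),0)
for a in range(0,360,30):
    xs=q[0]+np.cos(np.radians(a))*np.arange(70,110,3);ys=q[1]+np.sin(np.radians(a))*np.arange(70,110,3)
    print(a,cv2.remap(G,xs.astype(np.float32)[None],ys.astype(np.float32)[None],1)[0])
```

```text
[[117 117 117  93 114 128 137 140 146 151 152 152 148 145 140 130 123 111  92 116 126 126]
 [118 118 117 102 121 131 139 144 149 151 152 150 149 146 141 132 125 114  96 111 126 126]
 [118 119 119 104 121 133 140 145 150 152 154 152 150 147 140 134 126 113  96 117 130 131]
 [206 200 202 123 121 132 140 145 149 153 154 152 149 147 141 134 125 113  96 211 221 222]
 [226 226 224 135 118 128 134 139 185 222 215 166 142 144 144 133 124 113  97 224 231 231]
 [225 227 222 156 134 143 154 246 251 233 245 252 227 159 159 157 157 148 144 213 230 233]
 [220 178 146 143 144 145 237 138  92  92  86 119 252 201 157 154 156 157 160 160 157 200]
 [149 141 145 142 141 156 143  87 103 118  93  84 176 250 155 152 154 155 156 158 156 156]
 [148 138 142 140 139 140  79 115 252 253 239  86  92 252 143 142 150 152 154 155 154 155]
 [152 139 140 135 129 124  76 203 253 253 253  99  82 251 226 223 157 144 140 150 152 153]
 [151 138 130 181 196 212  77 143 253 254 251  86 100 245 232 231 231 231 196 169 137 150]
 [132 171 229 232 232 231 110  77 148 195 104  78 140 223 230 230 231 232 233 232 224 149]
 [226 23
[... 1043 characters left out ...]
 126 125 125 125 124]
30 [206 126 134  83  81 124 150 155 155 154 150 128  84  61]
60 [126 146 133 105 122 196 205 199 181 150 141 166 180 157]
90 [132 150 129 106 174 218 218 210 195 194 193 152 156 139]
120 [122 140 138 117 115 201 221 222 220 219 221 222 221 222]
150 [229 183 106 125 152 156 155 155 151 136  91  65  60  60]
180 [231 231 217 133 148 149 147 145 123 117 118 122 124 124]
210 [222 222 222 187 133 148 150 147 145 123 118 118 118 118]
240 [234 234 226 170 138 145 147 150 154 185 222 224 224 224]
270 [ 80  86  86  84  82  97 215 250 190 148 152 151 150 150]
300 [231 230 192 142 152 154 156 157 175 230 232 232 232 232]
330 [229 229 186 137 149 151 150 147 128 127 127 126 126 126]
```

Run:
```python
from h import *
im=cv2.imread("pics/w18.png");c=arm.camera_model("wrist");c["world_to_cam"]=np.load("w18.npy")
print("handle",ray(c,271.2,136.5,.137))
A=[0,5,170,175,180,185,190,200,205,210,215,220,225,230,235,240,245,290,295,300,305,310,315,320,325,330,335,340,345,350,355]
print(radial(im,c,(281,211),66,86,A,.091))
for p in("bolt",): pass
rel([0.5,0.3,.2],0)
```

```text
handle [0.54966124 0.31574519 0.137     ]
((array([0.5554575 , 0.24556554, 0.06995852]), np.float64(0.0001798163558025319)), 31)
shift cm [ 4.4  -5.8   5.08] tool y hdg 0.2 z [-0.001 -0.001 -1.   ]
rz 0.2
```

Wheel centre (0.5555, 0.2456), handle (0.5497, 0.3157): radius 70.4 mm as specified, and about 176° short of dead centre.

Call:
arm_command(plan=[5.6,-0.8,3,0,0,0,5,5.6,-0.8,7,0,0,0,5,5.6,-0.8,8,0,0,0,5,5.6,-0.8,8,0,0,0,5,5.6,-0.8,8,0,0,0,5], grip_force=70)

```text
t: 31.72
eef_pos: [0.5507, 0.3084, 0.1707]
tool_rot: [2.223, 2.219, -0.005]
force: [0.2, -1.1, 0.3]
gripper_width: 0.0501
grasp_force: 0.0
```

Run:
```python
from h import *
im,c=snap("wrist");s=arm.state();print(s["eef_pos"])
print(proj(c,[.5497,.3157,.137]))
rel([.5497,.3157,.123],0)
```

```text
[0.55215492 0.30809667 0.17234602]
[279.64097522 242.89454303]
shift cm [ 0.77 -0.25  4.93] tool y hdg -0.2 z [ 0.001 -0.001 -1.   ]
rz -0.2
```

Call:
arm_command(plan=[0.75,-0.2,2,0,0,0,5,0.75,-0.2,4.8,0,0,0,5,0.75,-0.2,4.8,0,0,0,5,0.75,-0.2,4.8,0,0,0,5,0.75,-0.2,4.8,0,0,0,0.5,0.75,-0.2,4.8,0,0,0,0.5,0.75,-0.2,4.8,0,0,0,0.5,0.75,-0.2,4.8,0,0,0,0.5], grip_force=70)

```text
t: 32.43
eef_pos: [0.55, 0.3176, 0.1259]
tool_rot: [2.222, 2.22, 0.003]
force: [-2.5, -1.0, 5.9]
gripper_width: 0.0207
grasp_force: 68.1
```

```bash
cat >> h.py <<'E'
C=np.array([.5555,.2456])
def crank(targets,r=.0704):
    s=arm.state();p=s["eef_pos"];v=p[:2]-C
    print("pos",p.round(4),"r",np.hypot(*v).round(4),"hdg",(np.degrees(np.arctan2(v[1],v[0]))%360).round(1),"w",s["gripper_width"],"gf",s["grasp_force"],"F",s["force"].round(1) if hasattr(s["force"],"round") else s["force"])
    M=R.from_rotvec(s["tool_rot"]).as_matrix();print(M[:,1].round(3))
    for t in targets:
        q=C+r*np.array([np.cos(np.radians(t)),np.sin(np.radians(t))]);print(t,np.round(M.T@np.array([*(q-p[:2]),0])*100,2)[:2])
E
python3 -c "
from h import *
crank(range(110,231,15))"
```

```text
pos [0.55   0.3176 0.1259] r 0.0722 hdg 94.4 w 0.020740829138177368 gf 68.12328100204468 F [-2.5 -1.   5.9]
[ 1.    -0.001  0.001]
110 [-0.58 -1.86]
125 [-1.43 -3.49]
140 [-2.68 -4.84]
155 [-4.23 -5.83]
170 [-5.98 -6.38]
185 [-7.82 -6.46]
200 [-9.61 -6.06]
215 [-11.24  -5.21]
230 [-12.59  -3.97]
```

Call:
arm_command(plan=[-0.4,-1.85,0,0,0,0,0.5,-1.25,-3.5,0,0,0,0,0.5,-2.5,-4.85,0,0,0,0,0.5,-4.05,-5.85,0,0,0,0,0.5,-5.8,-6.4,0,0,0,0,0.5,-7.65,-6.45,0,0,0,0,0.5,-7.65,-6.45,0,0,0,0,0.5])

```text
t: 33.02
eef_pos: [0.4854, 0.2391, 0.1258]
tool_rot: [2.225, 2.217, 0.004]
force: [-2.3, -3.8, 11.2]
gripper_width: 0.0203
grasp_force: 73.0
```

```bash
python3 -c "
from h import *
C[1]+=.0016
crank(range(190,280,10))"
```

```text
pos [0.4854 0.2391 0.1258] r 0.0705 hdg 186.6 w 0.020286745757758174 gf 72.97479271888733 F [-2.3 -3.8 11.2]
[ 1.    -0.004  0.002]
190 [-0.41  0.08]
200 [-1.59  0.4 ]
210 [-2.7   0.92]
220 [-3.71  1.63]
230 [-4.57  2.5 ]
240 [-5.27  3.51]
250 [-5.79  4.62]
260 [-6.1   5.81]
270 [-6.2   7.03]
```

Call:
arm_command(plan=[-0.4,0.1,0,0,0,0,0.5,-1.6,0.4,0,0,0,0,0.5,-2.7,0.9,0,0,0,0,0.5,-3.7,1.65,0,0,0,0,0.5,-4.55,2.5,0,0,0,0,0.5,-5.25,3.5,0,0,0,0,0.5,-5.25,3.5,0,0,0,0,0.5])

```text
t: 33.6
eef_pos: [0.5163, 0.1895, 0.1258]
tool_rot: [-2.215, -2.214, 0.005]
force: [-9.6, -0.9, 19.5]
gripper_width: 0.0205
grasp_force: 74.5
```

```bash
python3 -c "
from h import *
C[1]+=.0016
crank([245,250,255,260,265,271,276,281,284])"
```

```text
pos [0.5163 0.1895 0.1258] r 0.0698 hdg 235.8 w 0.020466671945775707 gf 74.54163193702698 F [-9.6 -0.9 19.5]
[ 1.    -0.    -0.009]
245 [-0.61  0.94]
250 [-0.84  1.51]
255 [-1.03  2.1 ]
260 [-1.16  2.7 ]
265 [-1.24  3.31]
271 [-1.26  4.04]
276 [-1.23  4.66]
281 [-1.14  5.26]
284 [-1.06  5.62]
```

Call:
arm_command(plan=[-0.6,0.95,-0.15,0,0,0,0.5,-0.85,1.5,-0.15,0,0,0,0.5,-1.05,2.1,-0.15,0,0,0,0.5,-1.15,2.7,-0.15,0,0,0,0.5,-1.25,3.3,-0.15,0,0,0,0.5,-1.25,3.3,-0.15,0,0,0,0.5,-1.25,3.3,-0.15,0,0,0,0.5])

```text
t: 34.18
eef_pos: [0.544, 0.1786, 0.1258]
tool_rot: [-2.207, -2.211, 0.016]
force: [-17.3, 2.9, 19.6]
gripper_width: 0.0203
grasp_force: 74.6
```

```bash
python3 -c "
from h import *
C[1]+=.0016
crank([265,268,271,274,276,278,280,281,283,286])"
```

```text
pos [0.544  0.1786 0.1258] r 0.0696 hdg 260.5 w 0.020343096844274777 gf 74.55644488334656 F [-17.3   2.9  19.6]
[ 1.     0.002 -0.019]
265 [-0.15  0.54]
268 [-0.17  0.9 ]
271 [-0.18  1.27]
274 [-0.16  1.64]
276 [-0.14  1.89]
278 [-0.11  2.13]
280 [-0.07  2.37]
281 [-0.05  2.49]
283 [-0.    2.73]
286 [0.09 3.09]
```

Call:
arm_command(plan=[-0.05,0.5,0,0,0,0,0.5,-0.05,0.9,0,0,0,0,0.5,-0.05,1.3,0,0,0,0,0.5,0,1.6,0,0,0,0,0.5,0,1.6,0,0,0,0,0.5,0,1.6,0,0,0,0,0.5])

```text
t: 34.68
eef_pos: [0.5594, 0.1777, 0.1258]
tool_rot: [-2.208, -2.21, 0.018]
force: [-18.7, 1.5, 21.0]
gripper_width: 0.0203
grasp_force: 74.7
```

```bash
python3 -c "
from h import *
C[1]+=.0016
crank([271,276,280,281,282,283])"
```

```text
pos [0.5594 0.1777 0.1258] r 0.0696 hdg 273.2 w 0.02028520305588465 gf 74.71986293792725 F [-18.7   1.5  21. ]
[ 1.     0.001 -0.021]
271 [-0.09 -0.26]
276 [-0.05  0.35]
280 [0.01 0.84]
281 [0.04 0.96]
282 [0.06 1.08]
283 [0.09 1.2 ]
```

Call:
arm_command(plan=[0,0.4,0,0,0,0,0.5,0.05,0.8,0,0,0,0,0.5,0.1,1.1,0,0,0,0,0.5,0.1,1.1,0,0,0,0,0.5,0.1,1.1,0,0,0,0,0.5])

```text
t: 35.1
eef_pos: [0.5722, 0.1796, 0.1258]
tool_rot: [-2.209, -2.212, 0.013]
force: [-16.1, 3.4, 16.8]
gripper_width: 0.0205
grasp_force: 74.2
```

```bash
python3 -c "
from h import *
C[1]+=.0016
crank([281,282]);im,c=snap('top','t5.png');im,c=snap('side','s5.png')"
```

```text
pos [0.5722 0.1796 0.1258] r 0.0696 hdg 283.8 w 0.02045873380184727 gf 74.23278093338013 F [-16.1   3.4  16.8]
[ 1.     0.001 -0.017]
281 [-0.15 -0.32]
282 [-0.13 -0.2 ]
```

Call:
arm_command(plan=[0,-0.25,-0.1,0,0,0,0.5,0,-0.25,-0.1,0,0,0,0.5,0,-0.25,-0.1,0,0,0,0.5])

```text
t: 35.45
eef_pos: [0.5721, 0.1797, 0.1259]
tool_rot: [-2.213, -2.216, 0.009]
force: [-9.3, 2.1, 5.7]
gripper_width: 0.0203
grasp_force: 73.0
```

```bash
python3 -c "
from h import *
C[1]+=.0016
crank([281])"
```

```text
pos [0.5721 0.1797 0.1259] r 0.0695 hdg 283.8 w 0.020300564713117485 gf 72.9635238647461 F [-9.3  2.1  5.7]
[ 1.     0.002 -0.011]
281 [-0.16 -0.32]
```

Call:
arm_command(plan=[0,-0.3,-0.1,0,0,0,0.5,0,-0.3,-0.1,0,0,0,0.5,0,-0.3,-0.1,0,0,0,4.5,0,-0.3,-0.1,0,0,0,4.5,0,-0.3,-0.1,0,0,0,4.5,0,-0.3,-0.1,0,0,0,4.5])

```text
t: 35.95
eef_pos: [0.5759, 0.1765, 0.1281]
tool_rot: [2.221, 2.218, 0.003]
force: [0.0, 0.3, -0.1]
gripper_width: 0.0451
grasp_force: 0.0
```

```bash
python3 -c "
from h import *
C[1]+=.0016
crank([281]);print(arm.state()['ft_torque'])"
```

```text
pos [0.5759 0.1765 0.1281] r 0.0736 hdg 286.1 w 0.045076346886314816 gf 0.0 F [ 0.   0.3 -0.1]
[ 1.    -0.001  0.003]
281 [ 0.16 -0.7 ]
[-0.02606177 -0.01357021 -0.00279045]
```

Call:
arm_command(plan=[0,0,-4,0,0,0,4.5,0,0,-8,0,0,0,4.5,0,0,-10,0,0,0,4.5,-6,-1,-12,0,0,0,4.5,-7,-1.5,-12,0,0,0,4.5,-7,-1.5,-12,0,0,0,4.5,-7,-1.5,-12,0,0,0,4.5])

```text
t: 36.53
eef_pos: [0.5597, 0.104, 0.2487]
tool_rot: [2.227, 2.213, 0.003]
force: [1.0, 0.6, 0.4]
gripper_width: 0.0446
grasp_force: 0.0
```

Run:
```python
from h import *
s=arm.state();print(s["eef_pos"],s["force"])
im,c=snap("wrist","w20.png");g=cv2.cvtColor(im,6);np.set_printoptions(linewidth=200)
q=proj(c,[.5715,.178,.137]);print("exp",q)
m=(g<105).astype(np.uint8);u,v=q.astype(int);R_=40;mm=np.zeros_like(m);mm[max(0,v-R_):v+R_,u-R_:u+R_]=1
for k in cv2.findContours(m*mm,0,1)[0]:
    if cv2.contourArea(k)>100: p=cv2.minEnclosingCircle(k);print(cv2.boundingRect(k),p,ray(c,*p[0],.137).round(4))
print(g[v-28:v+32:4,u-36:u+40:4])
for z,d in((.105,68),(.115,61),(.125,47),(.135,40)):
    q=proj(c,[.559,.1015,z]);r=abs(proj(c,[.559+d/2e3,.1015,z])[0]-q[0])
    print(d,q.round(0),[radial(im,c,q,r*.88,r*1.12,range(180,361,6),z)[0][0].round(4)])
```

```text
[0.55965739 0.10404388 0.24870868] [0.96657192 0.56885194 0.37645792]
exp [297.53821225 110.96618963]
(285, 97, 29, 29) ((299.17242431640625, 111.3448257446289), 14.620948791503906) [0.5726 0.1777 0.137 ]
(257, 71, 13, 20) ((260.5, 80.5), 9.823541641235352) [0.5462 0.1981 0.137 ]
[[ 92  92  96 225 231 230 241 254 235 228 228 230 230 229 229 229 229 227 227]
 [ 91  92 129 229 231 230 225 254 250 228 229 229 228 229 229 229 229 227 228]
 [ 94 124 223 230 231 230 226 254 254 230 229 228 227 228 230 229 229 228 218]
 [225 228 228 229 230 229 229 251 254 229 227 226 228 229 230 230 228 218 150]
 [224 223 217 223 224 224 240 227 111  98  94  97 210 228 229 227 185 145 152]
 [219 217 216 216 216 227 239  93  99 124 122  92  89 220 221 157 151 146 149]
 [217 216 215 216 216 247 137  92 191 252 252 191  86 140 151 150 151 145 147]
 [218 217 217 217 218 247 100  90 249 253 253 248  86  93 149 148 149 145 143]
 [184 187 198 207 208 246 101  86 238 253 253 233  84 106 148 146 147 138 137]
 [152 147 139 146 149 237 184  83  98 221 216  91  80 130 146 144 133 152 157]
 [153 152 150 146 146 167 205 105  83  82  82  80 106 145 131 132 150 149 142]
 [150 152 152 151 151 154 134 186 155 125 122 140 119 139 141 142 143 135 180]
 [140 149 146 147 148 149 121 130 154 150 135 140 142 142 138 164 210 231 242]
 [181 218 218 215 210 212 219 219 220 186 192 176 168 143 140 225 250 253 247]
 [188 219 219 221 220 217 219 219 220 189 199 179 171 143 151 232 250 253 245]]
68 [281. 204.] [array([0.5593, 0.1063, 0.0309])]
61 [281. 207.] [array([0.5592, 0.0944, 0.0329])]
47 [281. 211.] [array([0.5597, 0.1023, 0.0228])]
40 [281. 215.] [array([0.5586, 0.1011, 0.0216])]
```

The handle is about 12.8° past dead centre, well inside the window. One last check of the stack, which the cam has shifted, and of the carrier.

Call:
arm_command(plan=[-9,0,0,0,0,0,4.5,-9,0,0,0,0,0,4.5,-9,0,0,0,0,0,4.5,-9,0,0,0,0,0,4.5,-9,0,0,0,0,0,4.5,-9,0,0,0,0,0,4.5])

```text
t: 37.08
eef_pos: [0.5595, 0.0197, 0.2466]
tool_rot: [-2.218, -2.224, -0.0]
force: [-0.5, 0.1, -0.1]
gripper_width: 0.0453
grasp_force: 0.0
```

Run:
```python
from h import *
s=arm.state();print(s["eef_pos"],s["qvel"].round(3))
im,c=snap("wrist","w21.png")
for z,d in((.105,68),(.115,61),(.125,47),(.135,40)):
    q=proj(c,[.5592,.0875,z]);r=abs(proj(c,[.5592+d/2e3,.0875,z])[0]-q[0])
    (f,e),n=radial(im,c,q,r*.85,r*1.15,range(0,360,6),z);print(d,q.round(0),r.round(0),f.round(4),round(e,5))
# carrier tab top and bolts
g=cv2.cvtColor(im,6)
for p in[(.4832,-.0108,.022),(.6409,-.0076,.022)]:
    u,v=proj(c,p).astype(int);r=g[v-9:v+10,u-9:u+10].astype(float);w=np.clip(r-np.median(r)-10,0,None);yy,xx=np.mgrid[v-9:v+10,u-9:u+10]
    print("bolt",ray(c,(w*xx).sum()/w.sum(),(w*yy).sum()/w.sum(),.022).round(4))
u,v=proj(c,[.562,.004,.07]).astype(int);print(u,v);np.set_printoptions(linewidth=200)
print(proj(c,[.562,-.011,.07]),proj(c,[.562,-.014,.03]),proj(c,[.539,.0,.03]),proj(c,[.585,.0,.03]))
print(g[v-24:v+45:3,u-40:u+44:4])
```

```text
[0.55951906 0.01971553 0.24656961] [-0.013  0.    -0.005  0.001  0.004 -0.     0.002]
68 [282. 120.] 43.0 [0.5594 0.0883 0.0346] 0.00099
61 [282. 120.] 40.0 [0.5594 0.0882 0.0333] 0.001
47 [282. 120.] 32.0 [0.5549 0.0985 0.0318] 0.00112
40 [282. 120.] 28.0 [0.5606 0.0867 0.0186] 0.00015
bolt [ 0.482  -0.0118  0.022 ]
bolt [ 0.6403 -0.0084  0.022 ]
284 208
[284.69952227 222.74946687] [284.51813374 213.56760057] [263.63024499 201.37254419] [305.48057684 201.44000198]
[[225 250 249 187 222 244 254 251 219 209 207 207 218 227 250 254 225 181 252 245 229]
 [233 248 230 195 222 241 254 253 252 213 176 178 253 254 254 254 232 218 236 222 229]
 [232 208 175 227 224 241 254 253 253 201 179 181 254 254 254 254 232 226 186 221 229]
 [230 228 225 231 223 244 254 253 253 216 211 216 252 254 254 254 231 229 227 229 227]
 [230 232 231 230 222 245 253 253 253 251 251 252 249 254 254 254 229 228 229 228 227]
 [230 231 230 230 222 243 253 253 253 252 254 254 249 254 254 254 229 228 228 227 227]
 [231 230 230 230 221 234 253 253 253 252 254 254 249 254 254 254 229 229 228 227 227]
 [230 230 230 229 221
[... 671 characters left out ...]
25]
 [124 124 124 124 124 125 125 126 126 126 102  99 114 126 126 126 125 125 125 124 125]
 [123 123 123 124 124 124 125 125 125 125 124 124 125 126 124 125 124 125 124 124 124]
 [123 122 122 123 123 124 124 124 124 125 124 124 125 124 124 124 124 124 123 123 123]
 [122 122 123 123 122 123 123 123 123 123 124 124 124 124 123 124 123 123 123 122 122]
 [121 121 121 122 122 122 123 123 123 123 123 123 123 123 123 122 123 122 122 122 122]
 [120 121 121 121 122 122 122 122 122 122 122 122 123 122 122 123 122 122 122 121 121]
 [120 120 121 121 121 121 121 122 121 122 122 122 122 122 122 122 121 121 121 121 121]
 [121 120 120 120 121 121 121 121 121 121 121 121 121 121 121 121 121 121 120 120 120]]
```

```bash
python3 -c "
from workcell import arm
print(arm.close_job())"
```

```text
the job is handed in; nothing more can be done
None
```

The job is handed in at about 37 s of robot time: carrier home on the end stop, all four discs found on the bench (68, 61, 47 and 40 mm) stacked on the load post, flywheel handle left about 12.8° past dead centre, and gauge untouched; no verdict was returned at hand-in.

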